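# Mount the vial carousel on an autosampler and home it

### The arm

A 6-joint arm with a two-finger parallel gripper is mounted at the origin on a cart in front of the work surface, level with it; the furniture and walls round the work are solid. World frame = base frame: x ahead of the robot, y to its left, z up, the work surface at z = 0. Lengths are in m, angles in rad, forces in N, time in s.
With the tool pointing down it reaches from about 0.15 to 0.775 m from the base axis. Payload 6.1 kg.
Tool frame: the origin (TCP) lies between the finger pads; the fingertips stand 19 mm ahead of it and the grasp point (between the pads) is the TCP; x points along the fingers, z is the direction in which the jaws open and shut, and the axes are right-handed (so a half turn about x gives the same grasp; the last joint's range is limited). The gripper opens to 85 mm and grips with 20 to 120 N. Pads are 22 mm wide; open, the fingers measure 114 mm over their backs; the gripper's body (76 mm by 85 mm) begins 54 mm behind the grasp point. The pads swing forward as they close: fully open they stand 13 mm farther back than shut.
Start: joints at [1.24, 0.126, -0.04, 1.405, 0, 1.571], TCP at [0.171, 0.497, 0.25] pointing down, gripper open.
Joint ranges: [-2.72, 2.72], [-0.95, 1.95], [-1.27, 1.35], [-1.78, 2.02], [-1.46, 1.47], [-3.14, 3.14]. Speed limits (rad/s): [2.39, 2.39, 3.01, 3.14, 3.14, 3.14].

### API

Orientations are given as a unit quaternion [x, y, z, w].
In Python, from cell import robot, imaging, spotter gives the robot as it stands. The module is installed in compiled form; this text tells all that it offers.
- The arm moves only by the tool move_arm, never from a script. Its argument "commands" is a list of rows, each an object with "xyz": the shift along the tool's x, y, z in mm, a list of three; "dr": the turn, a rotation vector about the tool's x, y, z in degrees, a list of three; "fingers": the finger opening in mm, from 0 to 85.4. A call has exactly 5 rows; each row shifts and turns the commanded pose from where the row before left it, along the tool's axes as they then stand; what a row does not reach is not made up. A row lasts 1/8 s, in which the tool goes at most 62.5 mm and 10.7 degrees, less where a joint would pass 70% of its speed; a pose out of reach is approached as far as the arm can. A call with a gripper value outside its range is refused whole. The fingers move at their own pace and stop on an object; the grip force is fixed at half the most. Time passes only in rows, so rows that do not move let the fingers close, or fill a call up. It gives the time, the measured TCP pose, the force and the opening at its end, in the units of the state.
- robot.get_obs(): the state, without advancing time (a new reading comes with each control period).
- imaging.capture(name): name is "scene" or "top" or "wrist"; returns the picture (400x640x3 uint8, red, green, blue); there is no depth.
- imaging.camera_model(name): a dict with "fx", "fy", "cx", "cy" (pixels), "rvec" (rotation vector, rad) and "tvec" (3), from world to camera coordinates, as OpenCV has them; the wrist camera has in their place "hand_eye" (4x4, takes a point from camera to tool coordinates, whose origin is the TCP and whose axes are the tool frame's). Camera axes: x right, y down, z forward; pixel columns grow to the right and rows downward; lengths in m; the calibration is good to about 2 mm. The wrist camera is an equidistant fisheye: a pixel r from the principal point sees the ray r / f radians off the axis. A picture is of the moment at which its call begins: read the wrist's pose just before it. camera_model takes no time and is no camera call.
- robot.sign_off(): hands the job in, once; it reports no verdict.
Trained networks look in the newest picture that a camera, given by its name, has taken for a name from the list of things; names that differ only in an ending like _2 or _b are one class to them, and where a whole thing is asked for, a point or a joint stands for the part that bears it (a point fixed in the world has none). Each returns a list of dicts, best first, with "confidence" (0 to 1); they miss things now and then, are a little off and sometimes report something else, mostly with a low value. They report only what shows in the picture. A call takes as long as a camera call. They do not tell look-alikes from the thing itself.
- spotter.masks_of(target, camera): "region" (400x640 bool, what is visible of it) and "box" ([left, top, right, bottom] in pixels, round what is visible of it).
The state is a dict: "time": time; "q": joint angles; "qvel": joint speeds; "joint_efforts": joint torques, N m; "position": TCP position; "ee_rot": TCP orientation; "contact_force": force on the tool from outside, world axes, zero at the start; "ft_torque": the same for the moment, N m; "opening": finger opening in m.
Only numpy, scipy, OpenCV 4.12 (cv2) and the standard library are available. Lean on these libraries where they do the work, as an engineer would, in place of code of your own. Each camera call takes 0.05 s, during which the arm holds its last target.

### The job

Put the vial carousel on the autosampler: lower it gently over the spindle so that the drive pin enters its slot and it sits fully home on the flange, do not drop it. Then fit the square-bored hand knob on the spindle's square end, fully down on the carousel's hub, and use it to turn the spindle clockwise (seen from above) to its home stop. Leave everything released, and do not disturb the wash bottle, the beaker and the two vials.

Things in the scene. Friction and masses are not known exactly. Their poses are not given: they have to be found in the camera images.
- sampler: the autosampler's drive unit, fixed: white housing, deck 45 mm high, blank display and three buttons on its front. Origin on the bench under the spindle axis; z up, its front faces its -x. Housing from x = -85 to +130 mm, y = -105 to +105 mm. Round the spindle a circle of 88 mm radius is free at all heights; the needle tower stands behind it.
- spindle (a joint): turning angle of the spindle, rad. 0 is the home stop, where the drive pin points to the sampler's front (-x); it grows counter-clockwise seen from above, up to 1.5. It has drag (about 0.12 N m) and stays where it is left.
- spindle_top (a point): centre of the spindle's top, 137 mm over the bench. z up; x points from the axis to the drive pin and turns with the spindle; the square's flats face its x and y. Downwards: a 15 mm square end 20 mm long, the upper 7 mm tapered to 9 mm; a short cone; a round 24 mm shaft; 82 mm below here a steel flange, 100 mm diameter, on which the carousel sits.
- pin_tip (a point): tip of the drive pin, which stands up from the flange 42 mm from the spindle axis: 8 mm diameter, 15 mm high, its upper 5 mm tapered to 3 mm.
- carousel: loose pale aluminium vial carousel, flat on the bench: disc 150 mm diameter, 22 mm thick, 12 empty pockets; above, a hexagonal hub to grip, 44 mm across flats, 40 mm high, its flats facing +/-30, +/-90, +/-150 degrees from the x axis. Through bore 25.5 mm. Origin: centre of the underside, z up; x points along the slot and the rim notch. 0.3 to 0.5 kg. Seated, it is 82 mm below the spindle top.
- carousel_slot (a point): centre, at the underside, of the carousel's drive-pin slot: a through slot 10 mm wide and 14 mm long (radially), 42 mm from the carousel's centre along its x. It must lie over the drive pin, so carousel and spindle have their x axes the same way.
- knob: loose black hand knob, upright on the bench: skirt 50 mm diameter, 26 mm high; on it a wing grip 64 mm long (x), 14 mm wide (y), from 26 to 60 mm height. Origin: centre of the underside, z up. In the underside a 17 mm square bore 22 mm deep, sides parallel to the wing; fits in any of four positions. Seated on the hub, its origin is 20 mm below the spindle top. About 0.12 kg.
- wash_bottle: white squeeze bottle with blue cap and bent spout, 65 mm diameter, 209 mm high, a bystander. Origin at its foot (the body's axis lies 20 mm to its +y).
- beaker: white plastic beaker, 69 mm diameter, 83 mm high, a bystander. Origin at the centre of its foot.
- vial_1: white capped vial, 25 mm diameter, 56 mm high, standing in front of the sampler, a bystander. Origin at the centre of its foot.
- vial_2: a vial like vial_1, a bystander. Origin at the centre of its foot.
- tower_top (a point): top of the needle tower, a white column 36 x 44 mm, 205 mm high, behind the spindle. From it the parked needle arm runs 135 mm along the sampler's -y, 16 to 20 mm wide, its underside at about 177 mm, with a needle down to a wash port 80 mm high.
Mind the look-alikes: they are no part of the job. What is shaped like the knob but pink is not meant.

How it is judged:
By the outcome, as a careful person would: the job done as asked, in the order asked, and still so for the second after the job is handed in, with the robot touching nothing.
It also fails if it takes over 72 s, if anything falls off the work surface, if the arm or the gripper's body presses on something with over 40 N, if the wrist force passes 120 N, or if a joint passes its speed limit or range.

## Working session

There is one attempt and no reset: what is moved stays moved. The work goes in short steps, Python scripts to look and compute and a tool call to move; the robot and the scene stay as the last step left them, time stands still between calls to the robot, and variables do not carry over. Pictures are saved under pics/ and viewed, and the job is handed in when it is done.

Besides the shell and the picture viewer there is one more tool, called as name([rows], argument=value, ...), one row to a line, values as JSON. move_arm: Moves the arm, as the interface text tells. Its arguments: {"type":"object","properties":{"commands":{"type":"array","items":{"type":"object","properties":{"xyz":{"type":"array","items":{"type":"number"}},"dr":{"type":"array","items":{"type":"number"}},"fingers":{"type":"number"}}}}},"required":["commands"]}

```bash
mkdir -p pics; cat > h.py <<'E'
import numpy as np, cv2
from scipy.spatial.transform import Rotation as R
from cell import robot, imaging, spotter
def save(n,im): cv2.imwrite('pics/'+n,im[:,:,::-1])
def cam(name):
    m=imaging.camera_model(name); K=np.array([[m['fx'],0,m['cx']],[0,m['fy'],m['cy']],[0,0,1.]])
    return K,np.array(m['rvec'],float),np.array(m['tvec'],float)
def proj(name,P):
    K,r,t=cam(name); return cv2.projectPoints(np.array(P,float).reshape(-1,3),r,t,K,None)[0].reshape(-1,2)
def ray(name,uv,z):
    K,r,t=cam(name); Rm=cv2.Rodrigues(r)[0]; c=-Rm.T@t
    d=Rm.T@np.linalg.inv(K)@np.array([uv[0],uv[1],1.]); return c+d*(z-c[2])/d[2]
def wpose():
    o=robot.get_obs(); return np.array(o['position']),R.from_quat(o['ee_rot']).as_matrix()
def wproj(P,pose):
    m=imaging.camera_model('wrist'); H=np.array(m['hand_eye']); p,Rt=pose
    X=(np.array(P,float).reshape(-1,3)-p)@Rt; X=(X-H[:3,3])@H[:3,:3]
    th=np.arctan2(np.hypot(X[:,0],X[:,1]),X[:,2]); ph=np.arctan2(X[:,1],X[:,0])
    return np.c_[m['cx']+m['fx']*th*np.cos(ph),m['cy']+m['fy']*th*np.sin(ph)]
def wray(uv,z,pose):
    m=imaging.camera_model('wrist'); H=np.array(m['hand_eye']); p,Rt=pose
    a=(uv[0]-m['cx'])/m['fx']; b=(uv[1]-m['cy'])/m['fy']; th=np.hypot(a,b)
    d=np.array([np.sin(th)*a/th,np.sin(th)*b/th,np.cos(th)]) if th>0 else np.array([0,0,1.])
    c=p+Rt@H[:3,3]; d=Rt@H[:3,:3]@d; return c+d*(z-c[2])/d[2]
E
python3 - <<'E'
from h import *
np.set_printoptions(precision=4,suppress=True)
o=robot.get_obs(); print({k:np.round(v,4) for k,v in o.items()})
for n in ['scene','top','wrist']:
    save(n+'0.png',imaging.capture(n)); print(n,imaging.camera_model(n))
    if n!='wrist':
        K,r,t=cam(n); print('pos',-cv2.Rodrigues(r)[0].T@t)
print(R.from_quat(o['ee_rot']).as_matrix())
E
```

```text
{'time': np.float64(0.0), 'q': array([ 1.24  ,  0.1264, -0.0406,  1.4054, -0.    ,  1.5708]), 'qvel': array([ 0.    ,  0.0011, -0.0003, -0.0014, -0.0006,  0.0003]), 'joint_efforts': array([  0.0011, -43.5917,  35.2921,   0.0173,   0.    ,  -0.    ]), 'position': array([0.1704, 0.4962, 0.2495]), 'ee_rot': array([-0.4112,  0.576 ,  0.4105,  0.575 ]), 'contact_force': array([-0.2318,  0.5852,  0.0129]), 'ft_torque': array([-0.0037, -0.0469,  0.0219]), 'opening': np.float64(0.0853)}
scene {'fx': 469.0660364695919, 'fy': 469.0660364695919, 'cx': 320.23328098816154, 'cy': 206.2876312698634, 'rvec': array([ 1.8213, -1.0739,  0.6372]), 'tvec': array([-0.3513,  0.3222,  0.9972])}
pos [-0.4648 -0.6737  0.7428]
top {'fx': 509.14772916815093, 'fy': 509.14772916815093, 'cx': 321.29068234993343, 'cy': 206.3147814130359, 'rvec': array([ 2.1027, -2.1442,  0.1709]), 'tvec': array([-0.0967,  0.5238,  1.5902])}
pos [ 0.2373 -0.1273  1.6552]
wrist {'fx': 309.70691628693146, 'fy': 309.70691628693146, 'cx': 320.7217987386133, 'cy': 193.9892421851918, 'hand_eye': array([[ 0.0005, -0.2911,  0.9567, -0.1234],
       [ 0.    , -0.9567, -0.2911,  0.0739],
       [ 1.    ,  0.0002, -0.0005,  0.0003],
       [ 0.    ,  0.    ,  0.    ,  1.    ]])}
[[-0.0005 -0.9458  0.3248]
 [-0.0015  0.3248  0.9458]
 [-1.     -0.     -0.0016]]
```

View pics/scene0.png

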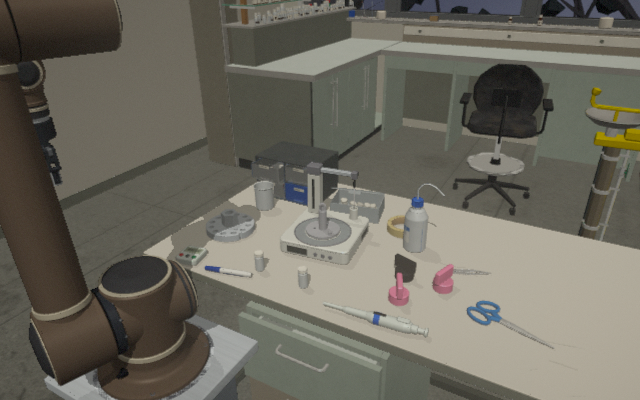

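View pics/top0.png

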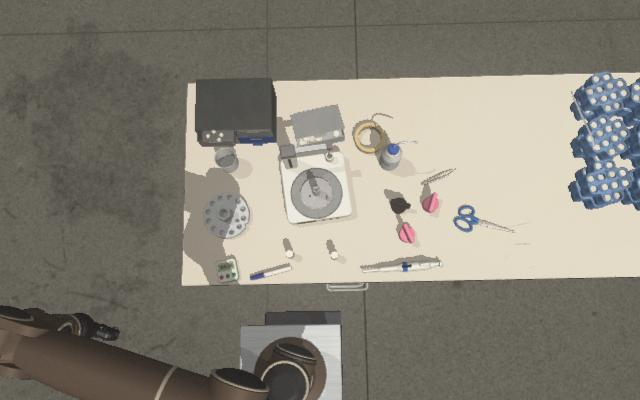

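View pics/wrist0.png

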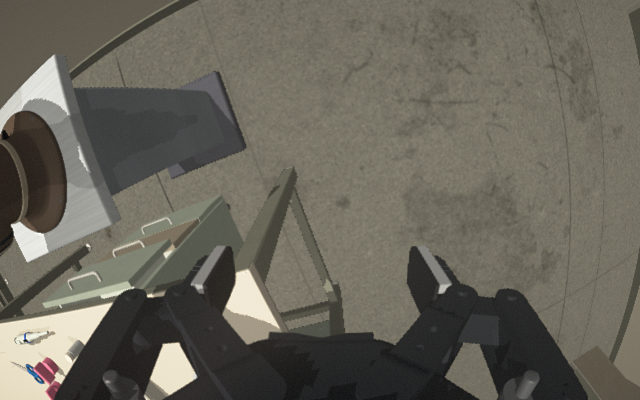

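```bash
python3 - <<'E'
from h import *
np.set_printoptions(precision=4,suppress=True)
imT=imaging.capture('top'); 
for n in ['carousel','knob','spindle','sampler','wash_bottle','beaker','vial_1']:
    for c in (['top'] ):
        for d in spotter.masks_of(n,c)[:4]:
            ys,xs=np.nonzero(d['region']); 
            print(n,c,round(d['confidence'],2),d['box'],xs.mean().round(1),ys.mean().round(1),len(xs))
cr=cv2.resize(imT[130:290,180:360],None,fx=4.4,fy=3.7*1.189,interpolation=cv2.INTER_CUBIC); save('topcrop.png',cr[:600])
print(cr.shape)
cr=cv2.resize(imT[130:280,340:480],None,fx=4,fy=4,interpolation=cv2.INTER_CUBIC); save('topcrop2.png',cr)
for uv,z in [((226,215),0.022),((316,191),0.055),((399,205),0.06),((313,187),.137),((185,284),0),((186,84),0)]: print(uv,ray('top',uv,z))
E
```

```text
carousel top 0.56 [203.1, 195.5, 252.2, 238.9] 226.2 214.9 1712
knob top 0.51 [205.3, 193.3, 251.8, 240.7] 226.1 215.0 1655
knob top 0.49 [389.8, 198.9, 410.9, 214.5] 399.5 205.1 233
knob top 0.46 [400.8, 222.2, 414.4, 242.0] 406.0 233.5 267
spindle top 0.63 [299.8, 181.6, 329.9, 209.1] 316.1 192.4 749
sampler top 0.59 [279.8, 141.5, 354.4, 229.5] 314.2 184.1 4739
wash_bottle top 0.9 [378.4, 143.7, 403.0, 169.1] 390.5 156.6 466
beaker top 0.83 [214.3, 146.5, 237.1, 168.1] 226.3 159.7 451
vial_1 top 0.54 [330.2, 251.8, 336.3, 259.5] 334.0 255.5 44
vial_1 top 0.4 [284.8, 249.4, 291.6, 258.1] 290.0 253.9 64
(704, 792, 3)
(226, 215) [0.5036 0.2043 0.022 ]
(316, 191) [ 0.5703 -0.091   0.055 ]
(399, 205) [ 0.5182 -0.3539  0.06  ]
(313, 187) [ 0.5659 -0.0839  0.137 ]
(185, 284) [0.2843 0.3383 0.    ]
(186, 84) [0.9696 0.3544 0.    ]
```

View pics/topcrop.png

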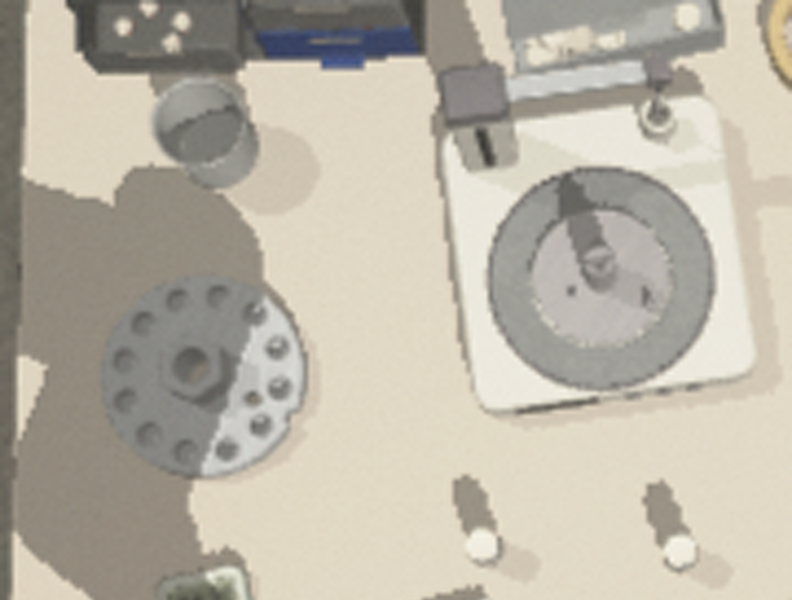

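View pics/topcrop2.png

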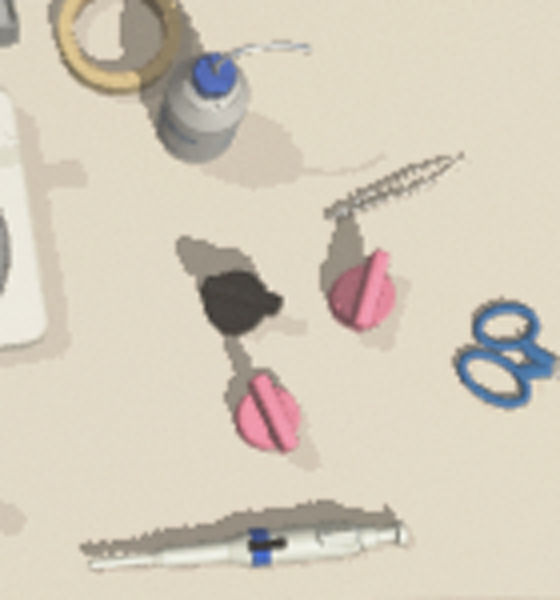

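```bash
cat >> h.py <<'E'
import sys
def plan(xyz,yaw,nrow=5,obs=None):
    """print per-row tool command to reach world xyz (m), tool-down with z yaw deg; also level out tilt"""
    o=robot.get_obs(); p=np.array(o['position']); Rt=R.from_quat(o['ee_rot'])
    th=np.deg2rad(yaw); Rg=np.c_[[0,0,-1],[-np.sin(th),np.cos(th),0],[np.cos(th),np.sin(th),0]]
    dr=(Rt.inv()*R.from_matrix(Rg)).as_rotvec(degrees=True)
    y0=yawof(o)
    rows=[];pp=p.copy();Rc=Rt
    dp=(np.array(xyz)-p)/nrow
    for i in range(nrow):
        rows.append((Rc.inv().apply(dp)*1000).round(1)); Rc=Rc*R.from_rotvec(dr/nrow,degrees=True)
    print('pos',p.round(4),'yaw',y0.round(2),'dp mm',((np.array(xyz)-p)*1000).round(1),'dr/row',(dr/nrow).round(2))
    for r in rows: print('  xyz',list(r))
def yawof(o=None):
    o=o or robot.get_obs(); z=R.from_quat(o['ee_rot']).as_matrix()[:,2]; return np.rad2deg(np.arctan2(z[1],z[0]))
E
python3 -c "
from h import *
plan([.504,.204,.25],97,10)"
```

```text
pos [0.1705 0.4965 0.2503] yaw 71.05 dp mm [ 3.335e+02 -2.925e+02 -3.000e-01] dr/row [-2.6 -0.   0. ]
  xyz [np.float64(0.0), np.float64(-41.0), np.float64(-16.8)]
  xyz [np.float64(0.0), np.float64(-40.2), np.float64(-18.7)]
  xyz [np.float64(0.0), np.float64(-39.4), np.float64(-20.5)]
  xyz [np.float64(0.0), np.float64(-38.4), np.float64(-22.2)]
  xyz [np.float64(0.0), np.float64(-37.3), np.float64(-24.0)]
  xyz [np.float64(0.0), np.float64(-36.2), np.float64(-25.6)]
  xyz [np.float64(0.0), np.float64(-35.0), np.float64(-27.2)]
  xyz [np.float64(0.0), np.float64(-33.7), np.float64(-28.8)]
  xyz [np.float64(0.0), np.float64(-32.4), np.float64(-30.3)]
  xyz [np.float64(0.0), np.float64(-31.0), np.float64(-31.7)]
```

move_arm([
  {"xyz": [0, -41, -17], "dr": [-2.6, 0, 0], "fingers": 85},
  {"xyz": [0, -40, -19], "dr": [-2.6, 0, 0], "fingers": 85},
  {"xyz": [0, -39, -20.5], "dr": [-2.6, 0, 0], "fingers": 85},
  {"xyz": [0, -38.5, -22], "dr": [-2.6, 0, 0], "fingers": 85},
  {"xyz": [0, -37, -24], "dr": [-2.6, 0, 0], "fingers": 85},
])

```text
time: 1.18
position: [0.3373, 0.3492, 0.2505]
ee_rot: [-0.474, 0.525, 0.474, 0.525]
contact_force: [0.5, 1.2, 0.7]
opening: 0.0849
```

move_arm([
  {"xyz": [0, -45, -33], "dr": [-3.2, 0, 0], "fingers": 85},
  {"xyz": [0, -44, -36], "dr": [-3.2, 0, 0], "fingers": 85},
  {"xyz": [0, -42, -37], "dr": [-3.2, 0, 0], "fingers": 85},
  {"xyz": [0, -37, -37], "dr": [-3.4, 0, 0], "fingers": 85},
  {"xyz": [0, 0, 0], "dr": [0, 0, 0], "fingers": 85},
])

```text
time: 1.8
position: [0.5036, 0.201, 0.2497]
ee_rot: [0.529, -0.47, -0.529, -0.469]
contact_force: [-0.2, 0.1, -0.1]
opening: 0.0848
```

```bash
python3 - <<'E'
from h import *
o=robot.get_obs();print(o['time'],o['position'],yawof(o),np.round(o['q'],3),np.round(o['contact_force'],2))
save('w1.png',imaging.capture('wrist'))
for n in ['carousel']:
    for d in spotter.masks_of(n,'wrist')[:2]: print(d['confidence'],d['box'])
E
```

```text
1.8 [0.50360407 0.20100835 0.24969492] 96.78631239098416 [ 0.38   0.159 -0.002  1.41  -0.     0.262] [-0.2   0.14 -0.11]
0.75 [259.0, 105.0, 387.4, 227.7]
```

View pics/w1.png

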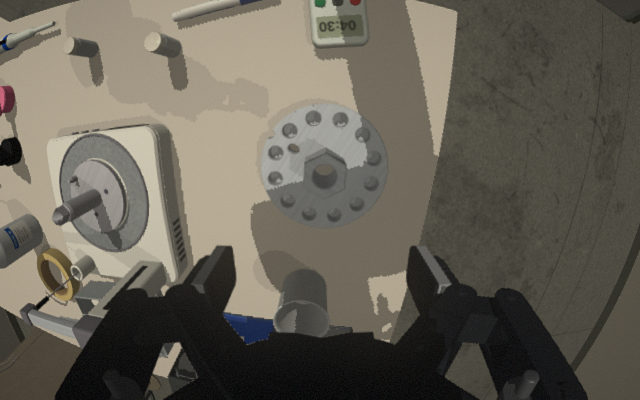

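```bash
cat >> h.py <<'E'
def circ(c,r,z,n=72,a0=0):
    a=np.deg2rad(a0)+np.arange(n)*2*np.pi/n; return np.c_[c[0]+r*np.cos(a),c[1]+r*np.sin(a),np.full(n,z)]
def car_model(x,y,yaw,zb=0):
    L=[circ((x,y),.075,zb+.022),circ((x,y),.075,zb)]
    L.append(circ((x,y),.044/2/np.cos(np.pi/6),zb+.062,6,yaw))
    L.append(circ((x,y),.01275,zb+.062,36))
    a=np.deg2rad(yaw); u=np.array([np.cos(a),np.sin(a)]); v=np.array([-u[1],u[0]])
    t=np.linspace(-np.pi/2,np.pi/2,12)
    sl=[np.array([x,y])+u*(.042+.002+.005*np.cos(k))+v*.005*np.sin(k) for k in t]+[np.array([x,y])+u*(.042-.002-.005*np.cos(k))-v*.005*np.sin(k) for k in t]
    L.append(np.c_[np.array(sl),np.full(len(sl),zb+.022)]); return L
def overlay(im,L,pf,box,s,name,closed=True):
    l,t,r,b=box; c=cv2.resize(im[t:b,l:r],None,fx=s,fy=s,interpolation=cv2.INTER_CUBIC)[:,:,::-1].copy()
    raw=c.copy()
    for P in L:
        q=((pf(P)-[l,t]+.5)*s-.5); cv2.polylines(c,[np.round(q*8).astype(int).reshape(-1,1,2)],closed,(0,0,255),1,cv2.LINE_AA,3)
    cv2.imwrite('pics/'+name,c); return raw
E
python3 - <<'E'
from h import *
im=cv2.imread('pics/w1.png')[:,:,::-1]; pose=wpose()
from scipy.optimize import minimize
g=cv2.GaussianBlur(cv2.cvtColor(im.copy(),cv2.COLOR_RGB2GRAY).astype(np.float32),(0,0),1.0)
gm=np.hypot(cv2.Sobel(g,cv2.CV_32F,1,0),cv2.Sobel(g,cv2.CV_32F,0,1)); gm=np.minimum(gm,120)
def cost(v):
    L=car_model(v[0]/1000,v[1]/1000,v[2]); w=[1,0.5,1.,1.,.6]; s=0
    for k,P in enumerate(L):
        if k==2: P=np.concatenate([P[i]+(P[(i+1)%6]-P[i])*np.linspace(0,1,12)[:,None] for i in range(6)])
        q=wproj(P,pose).astype(np.float32); s+=w[k]*cv2.remap(gm,q[:,0].copy(),q[:,1].copy(),cv2.INTER_LINEAR).mean()
    return -s
best=None
for dx in (-6,-3,0,3,6):
  for dy in (-6,-3,0,3,6):
    for a in (-118,-115,-112,-109):
        r=minimize(cost,[503+dx,204+dy,a],method='Nelder-Mead')
        if best is None or r.fun<best.fun: best=r
print(best.x,best.fun); v=best.x
print('slot uv',wproj([[.504+.042*np.cos(-1.97),.204+.042*np.sin(-1.97),.022]],pose))
overlay(im,car_model(v[0]/1000,v[1]/1000,v[2]),lambda P:wproj(P,pose),(250,95,400,235),4,'w1o.png')
c=im[95:235,250:400];save('w1c.png',cv2.resize(c,None,fx=4,fy=4,interpolation=cv2.INTER_CUBIC))
E
```

```text
Traceback (most recent call last):
  File "h.py", line 16, in wproj
    m=imaging.camera_model('wrist'); H=np.array(m['hand_eye']); p,Rt=pose
ValueError: time passes only in moves, steps and waits
```

```bash
python3 - <<'E'
s=open('h.py').read()
s=s.replace("def save(","import functools\n@functools.lru_cache(None)\ndef cmod(n): return imaging.camera_model(n)\ndef save(",1).replace("m=imaging.camera_model(","m=cmod(")
s+='''
from scipy.optimize import minimize
def dens(P,n=12):
    N=len(P); return np.concatenate([P[i]+(P[(i+1)%N]-P[i])*np.linspace(0,1,n)[:,None] for i in range(N)])
def gradmag(im,sig=1.0):
    g=cv2.GaussianBlur(cv2.cvtColor(np.ascontiguousarray(im),cv2.COLOR_RGB2GRAY).astype(np.float32),(0,0),sig)
    return np.minimum(np.hypot(cv2.Sobel(g,cv2.CV_32F,1,0),cv2.Sobel(g,cv2.CV_32F,0,1)),120)
def fit(gm,model,w,pf,starts):
    def cost(v):
        s=0
        for k,P in enumerate(model(v)):
            if w[k]==0: continue
            if len(P)<10: P=dens(P)
            q=pf(P).astype(np.float32); s+=w[k]*cv2.remap(gm,q[:,0].copy(),q[:,1].copy(),cv2.INTER_LINEAR).mean()
        return -s
    rs=[minimize(cost,s,method='Nelder-Mead',options=dict(initial_simplex=np.vstack([s]+[np.array(s)+2*e for e in np.eye(len(s))]))) for s in starts]
    rs.sort(key=lambda r:r.fun); return rs
'''
open('h.py','w').write(s)
E
cat > f1.py <<'E'
from h import *
im=cv2.imread('pics/w1.png')[:,:,::-1]; pose=wpose()
pf=lambda P:wproj(P,pose)
rs=fit(gradmag(im),lambda v:car_model(v[0]/1000,v[1]/1000,v[2]),[1,.5,1,1,.6],pf,[[503+dx,204+dy,a] for dx in(-5,0,5) for dy in (-5,0,5) for a in (-116,-112,-108)])
for r in rs[:6]: print(r.x.round(2),round(r.fun,1))
v=rs[0].x
overlay(im,car_model(v[0]/1000,v[1]/1000,v[2]),pf,(250,95,400,235),4,'w1o.png')
E
python3 f1.py
```

```text
[ 502.68  206.66 -116.69] -190.4
[ 502.69  206.7  -116.58] -190.4
[ 502.71  206.7  -116.56] -190.4
[ 502.68  206.74 -116.63] -190.4
[ 502.68  206.72 -116.71] -190.4
[ 502.71  206.73 -116.58] -190.4
```

View pics/w1o.png

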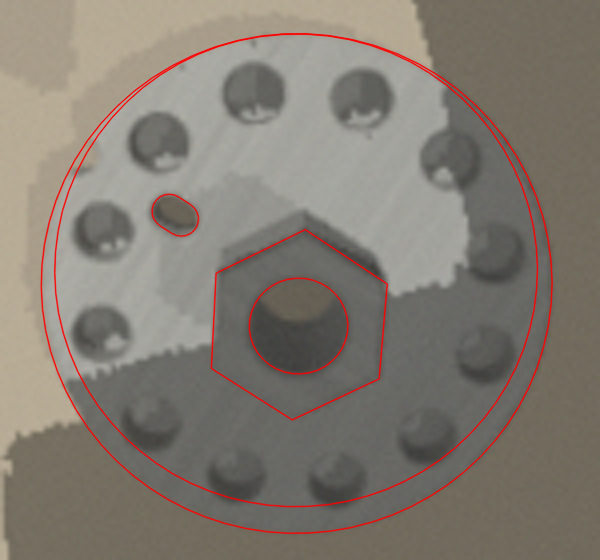

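```bash
python3 -c "
from h import *
plan([.545,-.088,.27],97,7)"
```

```text
pos [0.5016 0.2029 0.2501] yaw 96.95 dp mm [  43.4 -290.9   19.9] dr/row [-0.01  0.   -0.01]
  xyz [np.float64(-2.9), np.float64(-1.1), np.float64(-42.0)]
  xyz [np.float64(-2.9), np.float64(-1.1), np.float64(-42.0)]
  xyz [np.float64(-2.9), np.float64(-1.1), np.float64(-42.0)]
  xyz [np.float64(-2.9), np.float64(-1.1), np.float64(-42.0)]
  xyz [np.float64(-2.9), np.float64(-1.1), np.float64(-42.0)]
  xyz [np.float64(-2.9), np.float64(-1.1), np.float64(-42.0)]
  xyz [np.float64(-2.8), np.float64(-1.1), np.float64(-42.0)]
```

move_arm([
  {"xyz": [-4, -1.5, -55], "dr": [0, 0, 0], "fingers": 85},
  {"xyz": [-4, -1.5, -60], "dr": [0, 0, 0], "fingers": 85},
  {"xyz": [-4, -1.5, -60], "dr": [0, 0, 0], "fingers": 85},
  {"xyz": [-4, -1.5, -60], "dr": [0, 0, 0], "fingers": 85},
  {"xyz": [-4, -1.5, -59], "dr": [0, 0, 0], "fingers": 85},
])

```text
time: 2.52
position: [0.5447, -0.0878, 0.2709]
ee_rot: [0.53, -0.468, -0.53, -0.468]
contact_force: [1.4, 0.0, -1.5]
opening: 0.0848
```

move_arm([
  {"xyz": [0, 0, 0], "dr": [0, 0, 0], "fingers": 85},
  {"xyz": [0, 0, 0], "dr": [0, 0, 0], "fingers": 85},
  {"xyz": [0, 0, 0], "dr": [0, 0, 0], "fingers": 85},
  {"xyz": [0, 0, 0], "dr": [0, 0, 0], "fingers": 85},
  {"xyz": [0, 0, 0], "dr": [0, 0, 0], "fingers": 85},
])

```text
time: 3.15
position: [0.5449, -0.0866, 0.2704]
ee_rot: [0.53, -0.468, -0.53, -0.468]
contact_force: [0.0, -0.9, -0.5]
opening: 0.0852
```

```bash
cat >> h.py <<'E'
import pickle
def shot(tag):
    o=robot.get_obs(); im=imaging.capture('wrist'); o2=robot.get_obs()
    save(tag+'.png',im); pickle.dump((np.array(o['position']),R.from_quat(o['ee_rot']).as_matrix()),open(tag+'.pkl','wb'))
    print('t',round(o['time'],2),'pos',np.round(o['position'],4),'after',np.round(o2['position'],4),'yaw',yawof(o).round(2),'F',np.round(o['contact_force'],1),'op',round(o['opening'],4),'q',np.round(o['q'],2))
def load(tag): return cv2.imread('pics/'+tag+'.png')[:,:,::-1],pickle.load(open(tag+'.pkl','rb'))
E
python3 -c "
from h import *
shot('w2')"
```

```text
t 3.15 pos [ 0.5449 -0.0866  0.2704] after [ 0.545  -0.0868  0.2704] yaw 97.13 F [ 0.  -0.9 -0.5] op 0.0852 q [-0.16  0.18  0.07  1.46  0.   -0.28]
```

View pics/w2.png

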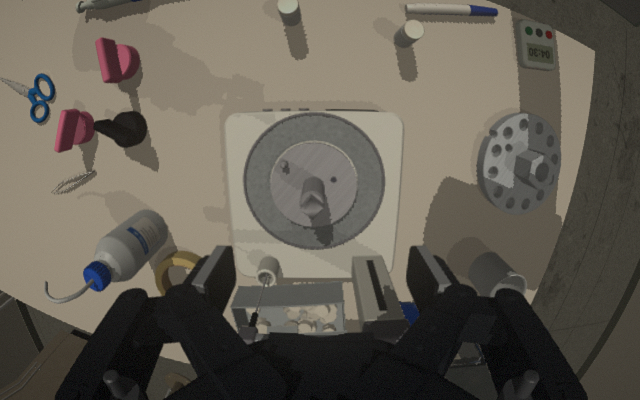

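```bash
cat >> h.py <<'E'
def sp_model(x,y,yaw):
    a=np.deg2rad(yaw); p=(x+.042*np.cos(a),y+.042*np.sin(a))
    return [circ((x,y),.050,.055),circ((x,y),.0045*2**.5,.137,4,yaw+45),circ((x,y),.0075*2**.5,.130,4,yaw+45),
      circ(p,.0015,.070,12),circ(p,.004,.065,16),circ(p,.004,.055,16),circ((x,y),.0075*2**.5,.117,4,yaw+45)]
E
cat > f2.py <<'E'
from h import *
im,pose=load('w2'); pf=lambda P:wproj(P,pose)
rs=fit(gradmag(im),lambda v:sp_model(v[0]/1000,v[1]/1000,v[2]),[1.5,1,.7,.3,.6,.2,0],pf,[[567+dx,-87+dy,a] for dx in(-5,0,5) for dy in (-5,0,5) for a in (-116,-112,-108,-104)])
for r in rs[:6]: print(r.x.round(2),round(r.fun,1))
v=rs[0].x
overlay(im,sp_model(v[0]/1000,v[1]/1000,v[2]),pf,(235,105,395,255),5,'w2o.png')
overlay(im,[],pf,(255,135,355,225),8,'w2c.png')
E
python3 f2.py
```

```text
[ 563.14  -92.17 -122.92] -233.6
[ 563.15  -92.15 -123.01] -233.6
[ 563.08  -92.23 -123.03] -233.6
[ 563.1   -92.28 -123.23] -233.4
[ 563.    -92.34 -122.34] -233.4
[ 563.08  -92.32 -122.47] -233.3
```

View pics/w2o.png

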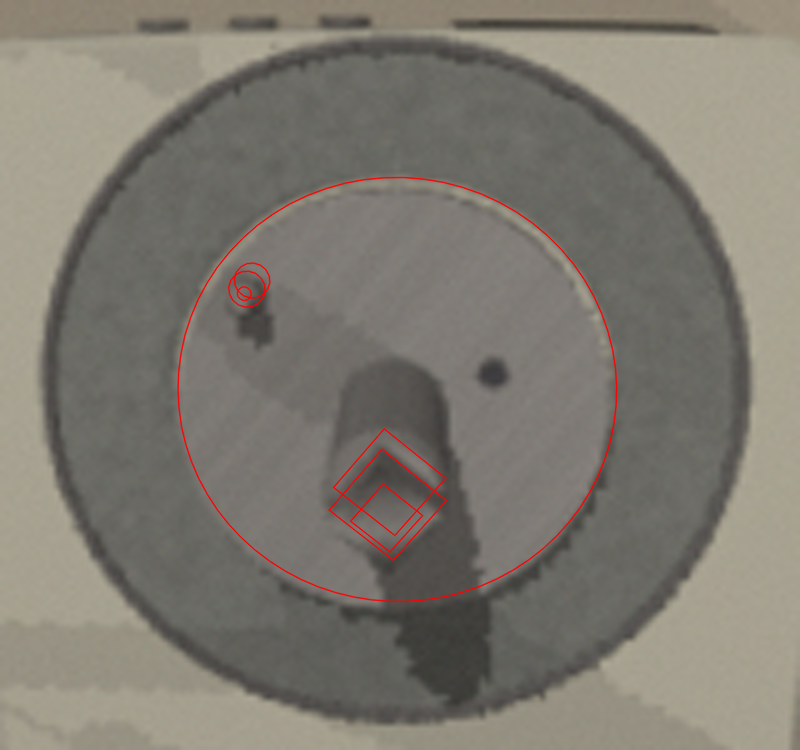

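View pics/w2c.png

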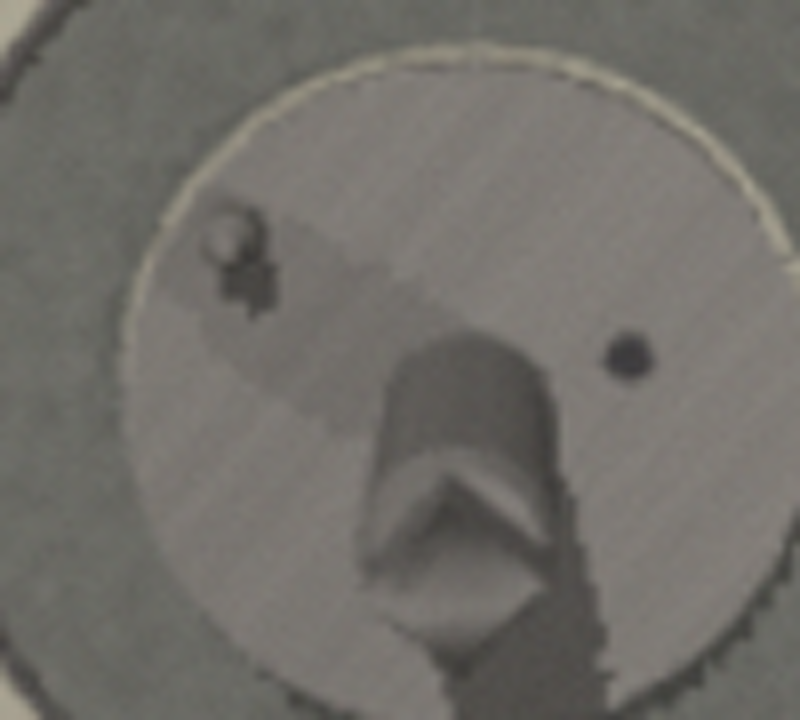

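move_arm([
  {"xyz": [2, -45, -14], "dr": [0, 0, 0], "fingers": 85},
  {"xyz": [2, -46, -4], "dr": [0, 0, 0], "fingers": 85},
  {"xyz": [0, 0, 0], "dr": [0, 0, 0], "fingers": 85},
  {"xyz": [0, 0, 0], "dr": [0, 0, 0], "fingers": 85},
  {"xyz": [0, 0, 0], "dr": [0, 0, 0], "fingers": 85},
])

```text
time: 3.82
position: [0.6367, -0.0941, 0.2671]
ee_rot: [0.53, -0.468, -0.53, -0.468]
contact_force: [0.3, 0.2, 0.1]
opening: 0.0848
```

```bash
sed -i 's/w2/w3/g' f2.py; python3 -c "
from h import *
shot('w3')"; python3 f2.py; python3 -c "
from h import *
im,pose=load('w3'); print(wproj([[.565,-.09,.055],[.565,-.09,.137]],pose))"
```

```text
t 3.83 pos [ 0.6367 -0.0941  0.2671] after [ 0.6368 -0.0941  0.2673] yaw 97.04 F [0.3 0.2 0.1] op 0.0848 q [-0.15  0.36  0.3   1.51 -0.   -0.27]
[ 565.74  -92.77 -122.4 ] -266.6
[ 565.75  -92.79 -122.52] -266.6
[ 565.76  -92.77 -122.43] -266.6
[ 565.72  -92.77 -122.48] -266.6
[ 565.76  -92.77 -122.43] -266.6
[ 565.76  -92.76 -122.39] -266.6
[[332.87523531 105.33549361]
 [336.73592698 106.3154032 ]]
```

View pics/w3.png

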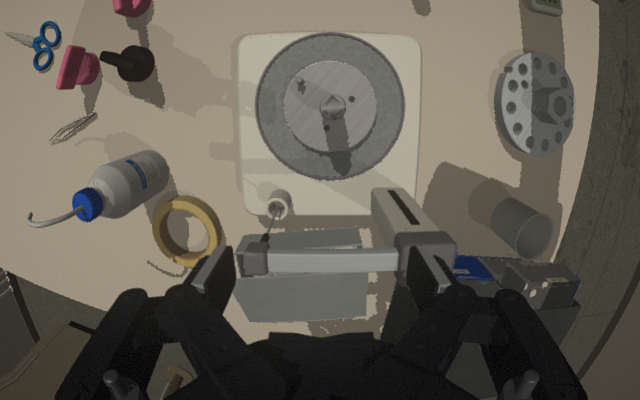

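```bash
sed -i "s/(235,105,395,255),5/(280,55,385,160),7/" f2.py; python3 f2.py|head -1
```

```text
[ 565.74  -92.77 -122.4 ] -266.6
```

View pics/w3o.png

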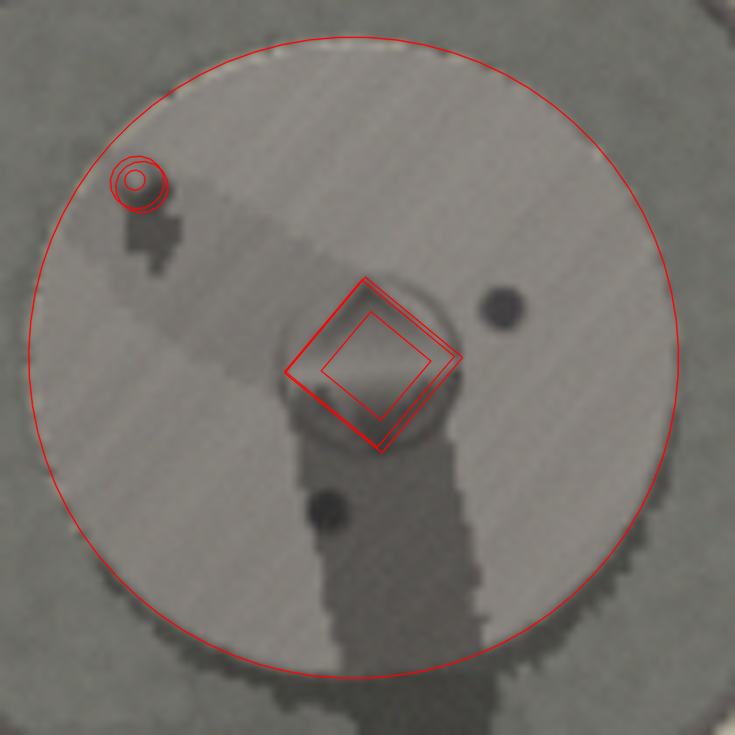

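```bash
cat >> h.py <<'E'
def kn_model(x,y,yaw,zb=0):
    a=np.deg2rad(yaw); u=np.array([np.cos(a),np.sin(a)]); v=np.array([-u[1],u[0]]); c=np.array([x,y])
    rect=lambda z:np.array([np.r_[c+u*sx*.032+v*sy*.007,z] for sx,sy in((1,1),(-1,1),(-1,-1),(1,-1))])
    return [circ((x,y),.025,zb+.026),circ((x,y),.025,zb),rect(zb+.060),rect(zb+.026)]
E
python3 - <<'E'
from h import *
o=robot.get_obs()
im=cv2.imread('pics/w1.png')[:,:,::-1]; th=np.deg2rad(96.786)
pose=(np.array([0.50360407,0.20100835,0.24969492]),np.c_[[0,0,-1],[-np.sin(th),np.cos(th),0],[np.cos(th),np.sin(th),0]])
pf=lambda P:wproj(P,pose)
rs=fit(gradmag(im),lambda v:car_model(v[0]/1000,v[1]/1000,v[2]),[1,.5,1,1,.6],pf,[[503+dx,204+dy,a] for dx in(-5,0,5) for dy in (-5,0,5) for a in (-116,-112)])
print('car',rs[0].x)
im,pose=load('w2'); pf=lambda P:wproj(P,pose)
rs=fit(gradmag(im),lambda v:kn_model(v[0]/1000,v[1]/1000,v[2]),[.6,1,1,.3],pf,[[515+dx,-354+dy,a] for dx in(-8,0,8) for dy in (-8,0,8) for a in (60,80,100,120)])
for r in rs[:5]:print('knob',r.x,r.fun)
v=rs[0].x
overlay(im,kn_model(v[0]/1000,v[1]/1000,v[2]),pf,(80,90,170,170),8,'k2o.png')
E
```

```text
car [ 504.75565058  204.76439013 -116.59693511]
knob [ 525.74516912 -360.59547295   63.37317836] -198.4245147705078
knob [ 525.77929285 -360.54461382   63.38797026] -198.40672302246094
knob [ 525.7518827  -360.59460215   63.36776519] -198.39599609375
knob [ 525.72743863 -360.4455714    63.42547696] -198.3856964111328
knob [ 525.67664116 -360.53996656   63.36413199] -198.3660888671875
```

View pics/k2o.png

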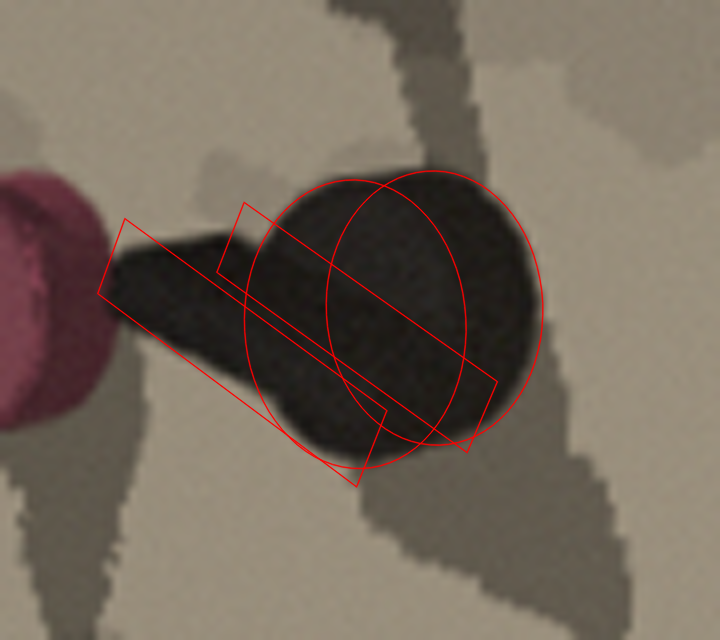

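```bash
python3 -c "
from h import *
plan([.5048,.2048,.20],93.4,8)"
```

```text
pos [ 0.6368 -0.0941  0.2673] yaw 97.04 dp mm [-132.   298.9  -67.3] dr/row [ 0.46 -0.    0.01]
  xyz [np.float64(8.4), np.float64(11.8), np.float64(39.1)]
  xyz [np.float64(8.4), np.float64(12.1), np.float64(39.0)]
  xyz [np.float64(8.4), np.float64(12.4), np.float64(38.9)]
  xyz [np.float64(8.4), np.float64(12.7), np.float64(38.8)]
  xyz [np.float64(8.4), np.float64(13.0), np.float64(38.7)]
  xyz [np.float64(8.4), np.float64(13.3), np.float64(38.6)]
  xyz [np.float64(8.4), np.float64(13.6), np.float64(38.5)]
  xyz [np.float64(8.4), np.float64(13.9), np.float64(38.4)]
```

move_arm([
  {"xyz": [0, 17, 52], "dr": [0.7, 0, 0], "fingers": 85},
  {"xyz": [0, 17, 52], "dr": [0.7, 0, 0], "fingers": 85},
  {"xyz": [10, 17, 52], "dr": [0.7, 0, 0], "fingers": 85},
  {"xyz": [20, 17, 52], "dr": [0.8, 0, 0], "fingers": 85},
  {"xyz": [20, 17, 52], "dr": [0.7, 0, 0], "fingers": 85},
])

```text
time: 4.5
position: [0.5261, 0.1574, 0.217]
ee_rot: [0.515, -0.484, -0.514, -0.486]
contact_force: [0.3, 0.5, 0.4]
opening: 0.085
```

move_arm([
  {"xyz": [20, 17, 50], "dr": [0, 0, 0], "fingers": 85},
  {"xyz": [30, 0, 0], "dr": [0, 0, 0], "fingers": 85},
  {"xyz": [0, 0, 0], "dr": [0, 0, 0], "fingers": 85},
  {"xyz": [0, 0, 0], "dr": [0, 0, 0], "fingers": 85},
  {"xyz": [0, 0, 0], "dr": [0, 0, 0], "fingers": 85},
])

```text
time: 5.12
position: [0.5083, 0.2046, 0.1679]
ee_rot: [0.515, -0.484, -0.514, -0.486]
contact_force: [-0.4, 0.5, -0.4]
opening: 0.0851
```

```bash
python3 - <<'E'
from h import *
shot('w4')
im,pose=load('w4'); pf=lambda P:wproj(P,pose)
rs=fit(gradmag(im),lambda v:car_model(v[0]/1000,v[1]/1000,v[2]),[1,.5,1,1,.6],pf,[[504+dx,204+dy,a] for dx in(-3,0,3) for dy in (-3,0,3) for a in (-118,-115)])
v=rs[0].x;print(v)
print('pins',pf([[v[0]/1e3,v[1]/1e3,.06]]))
overlay(im,car_model(v[0]/1000,v[1]/1000,v[2]),pf,(210,60,430,260),3.5,'w4o.png')
plan([v[0]/1e3,v[1]/1e3,.045],v[2]+210,3)
E
```

```text
t 5.12 pos [0.5083 0.2046 0.1679] after [0.5083 0.2047 0.1677] yaw 93.37 F [-0.4  0.5 -0.4] op 0.0851 q [ 0.38  0.18 -0.16  1.23 -0.    0.32]
[ 504.83560202  204.90449299 -117.19111977]
pins [[321.17795793 193.61558868]]
pos [0.5083 0.2047 0.1677] yaw 93.38 dp mm [  -3.5    0.2 -122.7] dr/row [0.19 0.01 0.04]
  xyz [np.float64(40.9), np.float64(1.2), np.float64(0.1)]
  xyz [np.float64(40.9), np.float64(1.2), np.float64(0.1)]
  xyz [np.float64(40.9), np.float64(1.2), np.float64(0.1)]
```

View pics/w4o.png

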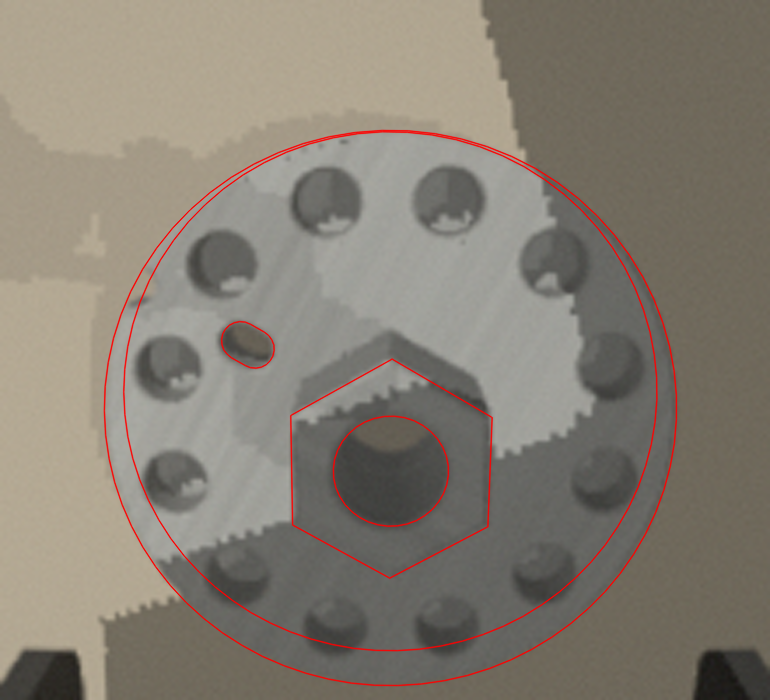

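move_arm([
  {"xyz": [40, 1.8, 0], "dr": [0.3, 0, 0], "fingers": 85},
  {"xyz": [40, 1.7, 0], "dr": [0.3, 0, 0], "fingers": 85},
  {"xyz": [30, 0, 0], "dr": [0, 0, 0], "fingers": 85},
  {"xyz": [12, 0, 0], "dr": [0, 0, 0], "fingers": 70},
  {"xyz": [0, 0, 0], "dr": [0, 0, 0], "fingers": 55},
])

```text
time: 5.8
position: [0.5041, 0.2046, 0.0444]
ee_rot: [-0.512, 0.488, 0.512, 0.487]
contact_force: [-0.2, 0.2, 0.1]
opening: 0.0551
```

```bash
python3 -c "
from h import *
plan([.5048,.2049,.045],93.0,1);print(robot.get_obs()['contact_force'])"
```

```text
pos [0.5041 0.2046 0.0444] yaw 92.82 dp mm [0.7 0.3 0.6] dr/row [-0.18 -0.01 -0.02]
  xyz [np.float64(-0.6), np.float64(-0.7), np.float64(0.2)]
[-0.18905214  0.24557767  0.11278468]
```

move_arm([
  {"xyz": [0, -0.7, 0.2], "dr": [0, 0, 0], "fingers": 48},
  {"xyz": [0, 0, 0], "dr": [0, 0, 0], "fingers": 40},
  {"xyz": [0, 0, 0], "dr": [0, 0, 0], "fingers": 35},
  {"xyz": [0, 0, 0], "dr": [0, 0, 0], "fingers": 30},
  {"xyz": [-20, 0, 0], "dr": [0, 0, 0], "fingers": 30},
])

```text
time: 6.42
position: [0.5035, 0.2047, 0.0634]
ee_rot: [-0.512, 0.488, 0.513, 0.487]
contact_force: [-0.0, -0.1, -3.2]
opening: 0.0431
```

move_arm([
  {"xyz": [-50, 0, 0], "dr": [0, 0, 0], "fingers": 30},
  {"xyz": [-55, 0, 0], "dr": [0, 0, 0], "fingers": 30},
  {"xyz": [-55, 0, 0], "dr": [0, 0, 0], "fingers": 30},
  {"xyz": [0, 0, 0], "dr": [0, 0, 0], "fingers": 30},
  {"xyz": [0, 0, 0], "dr": [0, 0, 0], "fingers": 30},
])

```text
time: 7.05
position: [0.5042, 0.205, 0.2231]
ee_rot: [-0.512, 0.488, 0.513, 0.487]
contact_force: [0.2, -0.5, -4.2]
opening: 0.0435
```

```bash
python3 - <<'E'
from h import *
shot('w5'); o=robot.get_obs(); print(np.round(o['ft_torque'],2))
save('top5.png',imaging.capture('scene')[100:300,150:450])
E
```

```text
t 7.05 pos [0.5042 0.205  0.2231] after [0.5037 0.2048 0.2222] yaw 92.85 F [ 0.2 -0.5 -4.2] op 0.0435 q [ 0.39  0.16 -0.05  1.35  0.    0.34]
[ 0.01 -0.   -0.  ]
```

View pics/w5.png

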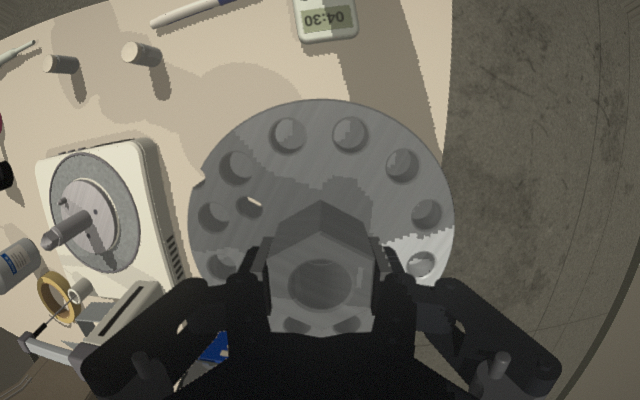

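```bash
python3 - <<'E'
from h import *
im,pose=load('w5'); pf=lambda P:wproj(P,pose)
p,Rt=pose
rs=fit(gradmag(im),lambda v:car_model(v[0]/1000,v[1]/1000,v[2],v[3]/1000),[.8,0,1,1,.8],pf,[[504+dx,204+dy,a,178+z] for dx in(-3,3) for dy in (-3,3) for a in (-119,-115) for z in (-3,3)])
for r in rs[:3]: print(r.x.round(2),r.fun)
v=rs[0].x
print('rel tool (mm)',((np.array([v[0],v[1],v[3]])/1e3-p)@Rt*1e3).round(2),'yaw rel',v[2]-92.85)
overlay(im,car_model(v[0]/1000,v[1]/1000,v[2],v[3]/1000),pf,(180,90,470,345),2.7,'w5o.png')
E
```

```text
[ 503.32  204.83 -116.06  175.46] -204.25411987304688
[ 503.33  204.81 -116.07  175.45] -204.2213134765625
[ 503.31  204.82 -116.08  175.52] -204.21929931640625
rel tool (mm) [47.68  0.77 -0.08] yaw rel -208.91149899651705
```

View pics/w5o.png

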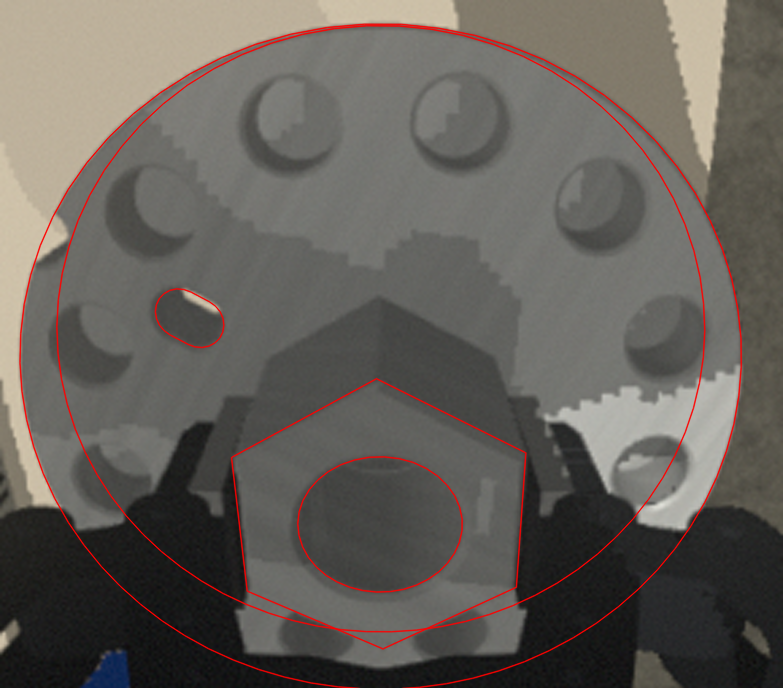

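```bash
python3 -c "
from h import *
plan([.5665,-.0928,.222],87.1,8)"
```

```text
pos [0.5036 0.2047 0.222 ] yaw 92.85 dp mm [  62.9 -297.5    0. ] dr/row [ 0.72 -0.01 -0.03]
  xyz [np.float64(0.0), np.float64(-6.0), np.float64(-37.5)]
  xyz [np.float64(0.0), np.float64(-6.5), np.float64(-37.5)]
  xyz [np.float64(0.0), np.float64(-6.9), np.float64(-37.4)]
  xyz [np.float64(0.0), np.float64(-7.4), np.float64(-37.3)]
  xyz [np.float64(0.0), np.float64(-7.9), np.float64(-37.2)]
  xyz [np.float64(0.0), np.float64(-8.3), np.float64(-37.1)]
  xyz [np.float64(0.0), np.float64(-8.8), np.float64(-37.0)]
  xyz [np.float64(0.0), np.float64(-9.3), np.float64(-36.9)]
```

move_arm([
  {"xyz": [0, -3, -30], "dr": [1.1, 0, 0], "fingers": 30},
  {"xyz": [0, -4, -45], "dr": [1.1, 0, 0], "fingers": 30},
  {"xyz": [0, -5, -48], "dr": [1.2, 0, 0], "fingers": 30},
  {"xyz": [0, -9, -48], "dr": [1.2, 0, 0], "fingers": 30},
  {"xyz": [0, -12, -45], "dr": [1.1, 0, 0], "fingers": 30},
])

```text
time: 7.78
position: [0.5383, -0.0125, 0.2223]
ee_rot: [-0.486, 0.513, 0.488, 0.512]
contact_force: [0.9, 1.2, -3.6]
opening: 0.0431
```

```bash
python3 -c "
from h import *
plan([.5665,-.0928,.215],87.1,2)"
```

```text
pos [ 0.5383 -0.0125  0.2223] yaw 87.11 dp mm [ 28.2 -80.3  -7.3] dr/row [ 0.  -0.  -0.1]
  xyz [np.float64(3.6), np.float64(-16.1), np.float64(-39.4)]
  xyz [np.float64(3.6), np.float64(-16.1), np.float64(-39.4)]
```

move_arm([
  {"xyz": [2, -16, -40], "dr": [0, 0, 0], "fingers": 30},
  {"xyz": [5, -16, -38.5], "dr": [0, 0, 0], "fingers": 30},
  {"xyz": [0, 0, 0], "dr": [0, 0, 0], "fingers": 30},
  {"xyz": [0, 0, 0], "dr": [0, 0, 0], "fingers": 30},
  {"xyz": [0, 0, 0], "dr": [0, 0, 0], "fingers": 30},
])

```text
time: 8.4
position: [0.5668, -0.09, 0.2168]
ee_rot: [-0.487, 0.512, 0.488, 0.512]
contact_force: [-0.3, -0.1, -4.4]
opening: 0.0432
```

```bash
python3 - <<'E'
from h import *
shot('w6'); save('s6.png',imaging.capture('scene')); im=imaging.capture('scene')[150:280,250:400]; save('s6c.png',cv2.resize(im,None,fx=5,fy=4.6,interpolation=cv2.INTER_CUBIC))
plan([.5665,-.0928,.215],87.1,1)
E
```

```text
t 8.4 pos [ 0.5668 -0.09    0.2168] after [ 0.5669 -0.0899  0.2171] yaw 87.21 F [-0.3 -0.1 -4.4] op 0.0432 q [-0.16  0.22  0.    1.35  0.   -0.11]
pos [ 0.5671 -0.0901  0.2175] yaw 87.22 dp mm [-0.6 -2.7 -2.5] dr/row [0.12 0.   0.01]
  xyz [np.float64(2.5), np.float64(0.5), np.float64(-2.8)]
```

View pics/w6.png

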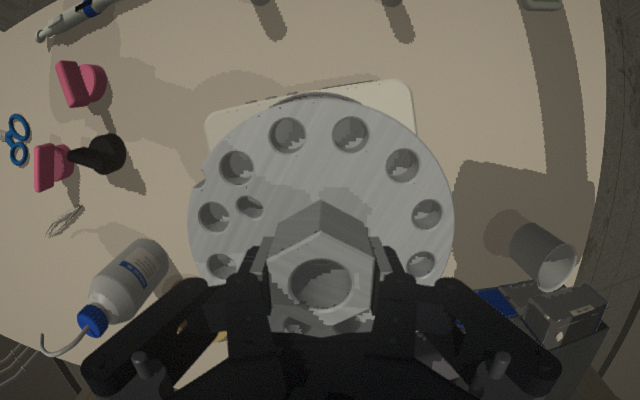

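View pics/s6c.png

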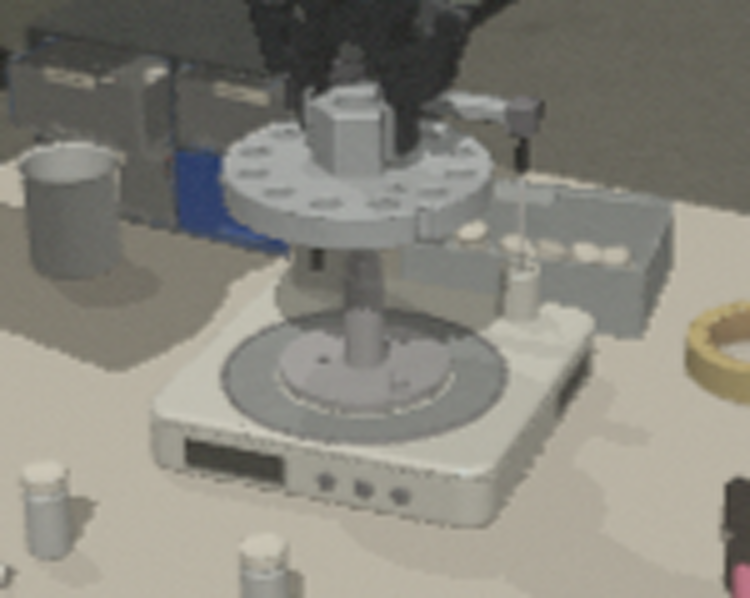

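move_arm([
  {"xyz": [10, 0.5, -2.8], "dr": [0.1, 0, 0], "fingers": 30},
  {"xyz": [20, 0, 0], "dr": [0, 0, 0], "fingers": 30},
  {"xyz": [0, 0, 0], "dr": [0, 0, 0], "fingers": 30},
  {"xyz": [8, 0, 0], "dr": [0, 0, 0], "fingers": 30},
  {"xyz": [4, 0, 0], "dr": [0, 0, 0], "fingers": 30},
])

```text
time: 9.18
position: [0.5667, -0.0937, 0.1752]
ee_rot: [-0.487, 0.513, 0.487, 0.513]
contact_force: [-0.8, 0.1, -4.5]
opening: 0.0433
```

```bash
python3 - <<'E'
from h import *
shot('w7')
im=imaging.capture('wrist')[200:345,230:410]; save('w7c.png',cv2.resize(im,None,fx=4,fy=4,interpolation=cv2.INTER_CUBIC))
plan([.5665,-.0928,.165],87.1,1)
E
```

```text
t 9.18 pos [ 0.5667 -0.0937  0.1752] after [ 0.5665 -0.0937  0.1747] yaw 87.05 F [-0.8  0.1 -4.5] op 0.0433 q [-0.16  0.23 -0.08  1.26  0.   -0.11]
pos [ 0.5665 -0.0937  0.175 ] yaw 87.05 dp mm [ -0.    0.9 -10. ] dr/row [-0.05  0.   -0.02]
  xyz [np.float64(10.0), np.float64(0.1), np.float64(0.9)]
```

View pics/w7c.png

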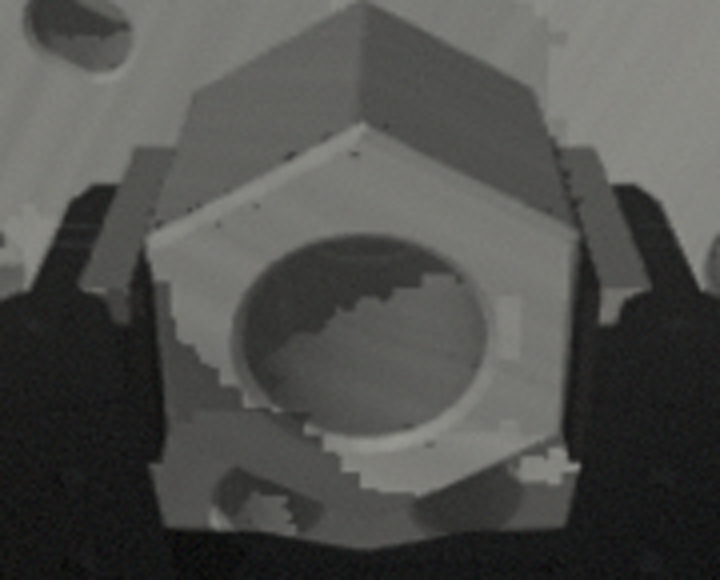

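move_arm([
  {"xyz": [4, 0, 0.8], "dr": [0, 0, 0], "fingers": 30},
  {"xyz": [4, 0, 0], "dr": [0, 0, 0], "fingers": 30},
  {"xyz": [3, 0, 0], "dr": [0, 0, 0], "fingers": 30},
  {"xyz": [0, 0, 0], "dr": [0, 0, 0], "fingers": 30},
  {"xyz": [0, 0, 0], "dr": [0, 0, 0], "fingers": 30},
])

```text
time: 9.9
position: [0.5667, -0.0929, 0.1644]
ee_rot: [-0.487, 0.513, 0.487, 0.513]
contact_force: [0.5, -0.3, -3.6]
opening: 0.0434
```

move_arm([
  {"xyz": [2, 0, 0], "dr": [0, 0, 0], "fingers": 30},
  {"xyz": [2, 0, 0], "dr": [0, 0, 0], "fingers": 30},
  {"xyz": [2, 0, 0], "dr": [0, 0, 0], "fingers": 30},
  {"xyz": [0, 0, 0], "dr": [0, 0, 0], "fingers": 30},
  {"xyz": [0, 0, 0], "dr": [0, 0, 0], "fingers": 30},
])

```text
time: 10.52
position: [0.5666, -0.0929, 0.1583]
ee_rot: [-0.487, 0.513, 0.487, 0.513]
contact_force: [0.6, 0.2, -4.1]
opening: 0.0435
```

move_arm([
  {"xyz": [2, 0, 0], "dr": [0, 0, 0], "fingers": 30},
  {"xyz": [2, 0, 0], "dr": [0, 0, 0], "fingers": 30},
  {"xyz": [2, 0, 0], "dr": [0, 0, 0], "fingers": 30},
  {"xyz": [0, 0, 0], "dr": [0, 0, 0], "fingers": 30},
  {"xyz": [0, 0, 0], "dr": [0, 0, 0], "fingers": 30},
])

```text
time: 11.15
position: [0.5667, -0.0929, 0.1523]
ee_rot: [-0.487, 0.513, 0.487, 0.513]
contact_force: [-0.4, 0.2, -4.5]
opening: 0.0431
```

```bash
python3 - <<'E'
from h import *
shot('w8'); print(robot.get_obs()['ft_torque'].round(3))
im=imaging.capture('wrist')[200:345,230:410]; save('w8c.png',cv2.resize(im,None,fx=4,fy=4,interpolation=cv2.INTER_CUBIC))
E
```

```text
t 11.15 pos [ 0.5667 -0.0929  0.1523] after [ 0.5667 -0.0929  0.1524] yaw 87.05 F [-0.4  0.2 -4.5] op 0.0431 q [-0.16  0.23 -0.12  1.21 -0.   -0.11]
[0.01  0.016 0.045]
```

View pics/w8c.png

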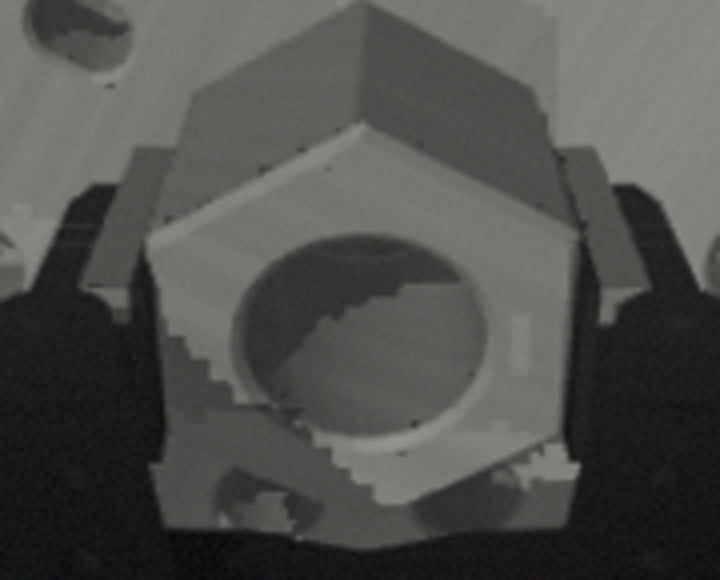

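move_arm([
  {"xyz": [3, 0, 0], "dr": [0, 0, 0], "fingers": 30},
  {"xyz": [3, 0, 0], "dr": [0, 0, 0], "fingers": 30},
  {"xyz": [3, 0, 0], "dr": [0, 0, 0], "fingers": 30},
  {"xyz": [3, 0, 0], "dr": [0, 0, 0], "fingers": 30},
  {"xyz": [3, 0, 0], "dr": [0, 0, 0], "fingers": 30},
])

```text
time: 11.88
position: [0.5666, -0.0929, 0.137]
ee_rot: [-0.487, 0.513, 0.487, 0.513]
contact_force: [-1.2, 0.4, -4.8]
opening: 0.0433
```

```bash
python3 - <<'E'
from h import *
shot('w9'); print(robot.get_obs()['ft_torque'].round(3))
im=imaging.capture('scene')[150:280,250:400]; save('s9c.png',cv2.resize(im,None,fx=5,fy=4.6,interpolation=cv2.INTER_CUBIC))
E
```

```text
t 11.88 pos [ 0.5666 -0.0929  0.137 ] after [ 0.5665 -0.0929  0.1366] yaw 87.04 F [-1.2  0.4 -4.8] op 0.0433 q [-0.16  0.24 -0.15  1.18 -0.   -0.11]
[-0.065  0.037 -0.068]
```

View pics/s9c.png

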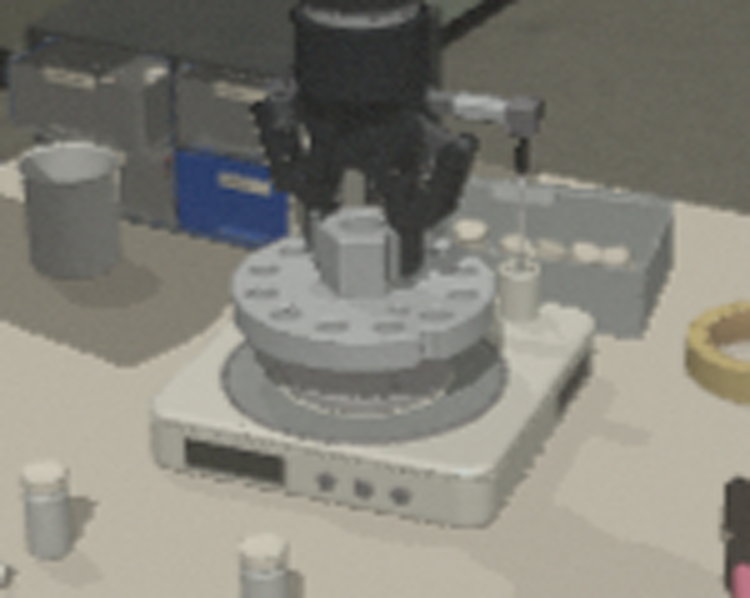

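View pics/w9.png

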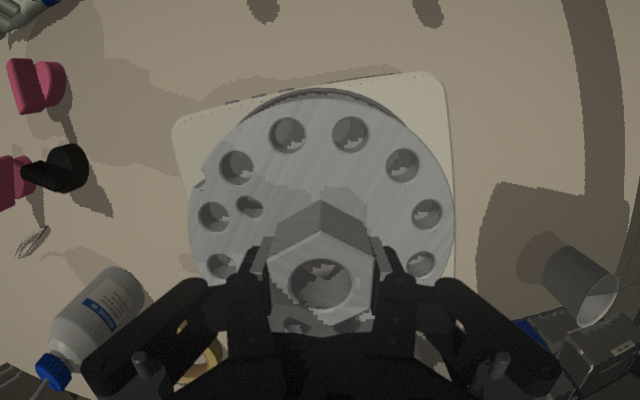

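move_arm([
  {"xyz": [3, 0, 0], "dr": [0, 0, 0], "fingers": 30},
  {"xyz": [3, 0, 0], "dr": [0, 0, 0], "fingers": 30},
  {"xyz": [3, 0, 0], "dr": [0, 0, 0], "fingers": 30},
  {"xyz": [3, 0, 0], "dr": [0, 0, 0], "fingers": 30},
  {"xyz": [1, 0, 0], "dr": [0, 0, 0], "fingers": 30},
])

```text
time: 12.6
position: [0.5665, -0.0929, 0.124]
ee_rot: [-0.487, 0.513, 0.487, 0.513]
contact_force: [0.1, -0.4, -4.9]
opening: 0.0433
```

```bash
python3 - <<'E'
from h import *
shot('w10'); print(robot.get_obs()['ft_torque'].round(3))
im,pose=load('w10'); c=im[130:345,190:430]; save('w10c.png',cv2.resize(c,None,fx=3.3,fy=2.75,interpolation=cv2.INTER_CUBIC))
c=im[180:240,220:290]; save('w10d.png',cv2.resize(c,None,fx=8,fy=8,interpolation=cv2.INTER_CUBIC))
E
```

```text
t 12.6 pos [ 0.5665 -0.0929  0.124 ] after [ 0.5665 -0.0929  0.124 ] yaw 87.05 F [ 0.1 -0.4 -4.9] op 0.0433 q [-0.16  0.25 -0.17  1.15  0.   -0.11]
[-0.025 -0.033  0.019]
```

View pics/w10c.png

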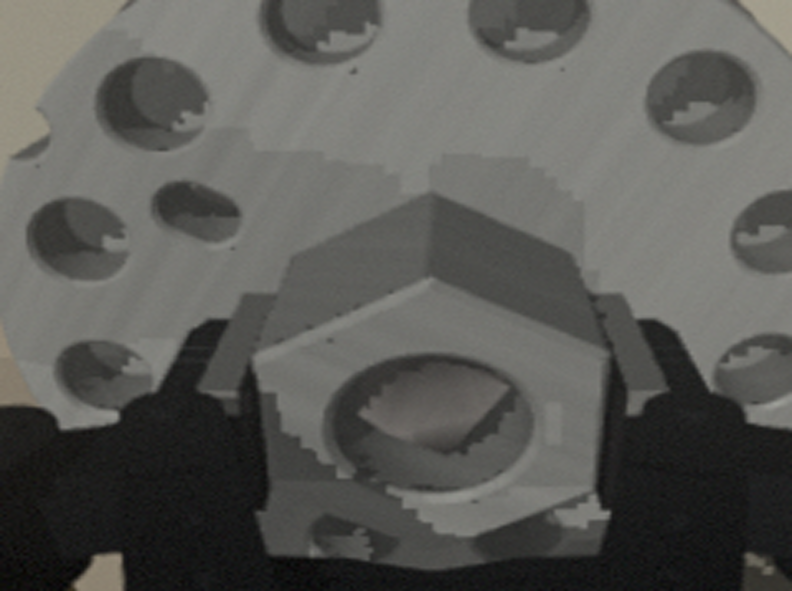

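View pics/w10d.png

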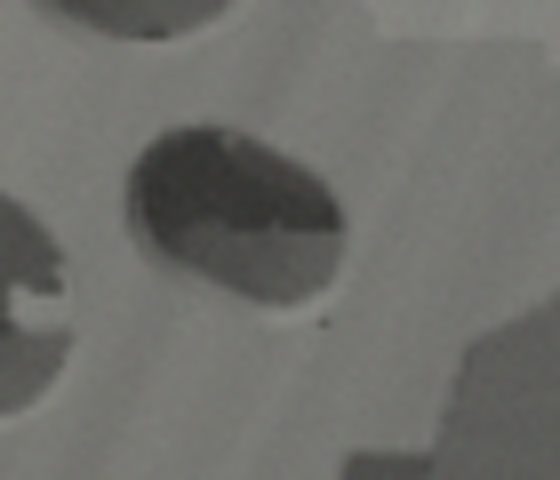

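```bash
python3 - <<'E'
from h import *
im,pose=load('w10'); pf=lambda P:wproj(P,pose)
zb=.0780
L=car_model(.5657,-.0928,-122.4,zb); sl=L[4].copy(); sl2=sl.copy(); sl2[:,2]=zb
sp=sp_model(.5657,-.0928,-122.4)
overlay(im,[sl,sl2,sp[3],sp[4],sp[1],sp[2],L[2],L[3]],pf,(215,170,405,330),4.1,'w10o.png')
overlay(im,[sl,sl2,sp[3],sp[4]],pf,(220,180,290,240),10,'w10o2.png')
E
```

```text
(no output)
```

View pics/w10o.png

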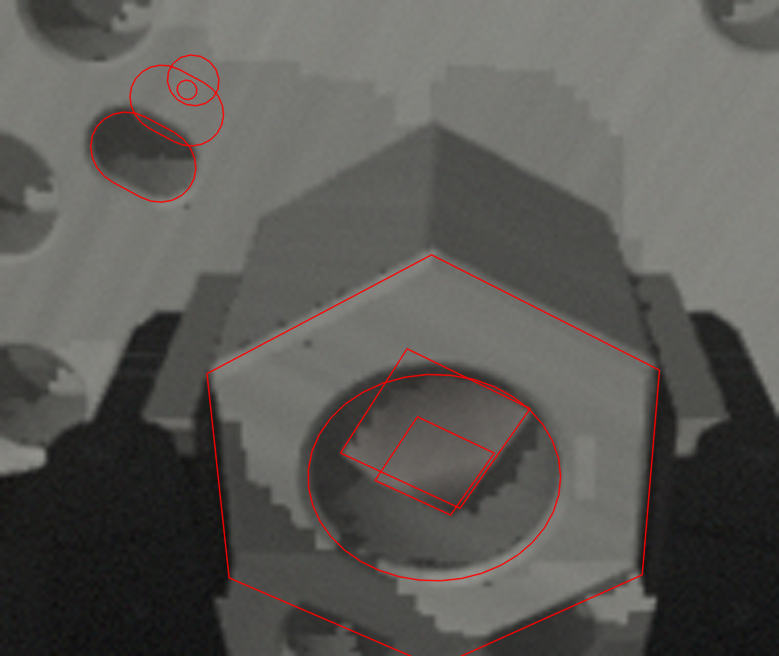

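View pics/w10o2.png

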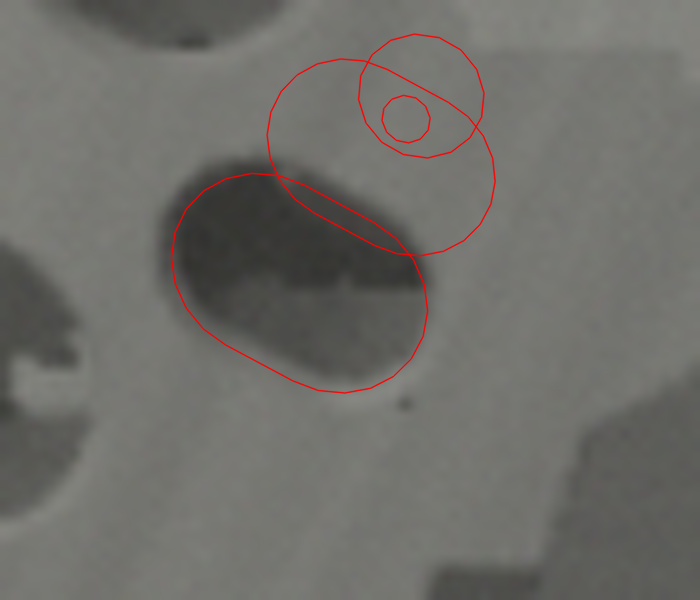

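move_arm([
  {"xyz": [2, 0, 0], "dr": [0, 0, 0], "fingers": 30},
  {"xyz": [2, 0, 0], "dr": [0, 0, 0], "fingers": 30},
  {"xyz": [2, 0, 0], "dr": [0, 0, 0], "fingers": 30},
  {"xyz": [2, 0, 0], "dr": [0, 0, 0], "fingers": 30},
  {"xyz": [1, 0, 0], "dr": [0, 0, 0], "fingers": 30},
])

```text
time: 13.28
position: [0.5666, -0.0929, 0.1151]
ee_rot: [-0.487, 0.513, 0.487, 0.513]
contact_force: [0.0, 0.4, -4.6]
opening: 0.0432
```

move_arm([
  {"xyz": [1.5, 0, 0], "dr": [0, 0, 0], "fingers": 30},
  {"xyz": [1, 0, 0], "dr": [0, 0, 0], "fingers": 30},
  {"xyz": [1, 0, 0], "dr": [0, 0, 0], "fingers": 30},
  {"xyz": [0, 0, 0], "dr": [0, 0, 0], "fingers": 30},
  {"xyz": [0, 0, 0], "dr": [0, 0, 0], "fingers": 30},
])

```text
time: 13.9
position: [0.5667, -0.0929, 0.1119]
ee_rot: [-0.487, 0.513, 0.487, 0.513]
contact_force: [0.4, -0.9, -4.0]
opening: 0.043
```

move_arm([
  {"xyz": [1, 0, 0], "dr": [0, 0, 0], "fingers": 30},
  {"xyz": [1, 0, 0], "dr": [0, 0, 0], "fingers": 30},
  {"xyz": [1, 0, 0], "dr": [0, 0, 0], "fingers": 30},
  {"xyz": [1, 0, 0], "dr": [0, 0, 0], "fingers": 30},
  {"xyz": [1, 0, 0], "dr": [0, 0, 0], "fingers": 30},
])

```text
time: 14.52
position: [0.5666, -0.0929, 0.1067]
ee_rot: [-0.487, 0.513, 0.487, 0.513]
contact_force: [-0.2, -0.2, -4.5]
opening: 0.0433
```

```bash
python3 -c "
from h import *
o=robot.get_obs();print(o['position'],yawof(o),o['contact_force'].round(1),o['ft_torque'].round(3),o['opening'])"
```

```text
[ 0.56664969 -0.09291398  0.10671852] 87.0449033318735 [-0.2 -0.2 -4.5] [ 0.003  0.011 -0.015] 0.04333950880406358
```

move_arm([
  {"xyz": [1, 0, 0], "dr": [0, 0, 0], "fingers": 30},
  {"xyz": [1, 0, 0], "dr": [0, 0, 0], "fingers": 30},
  {"xyz": [1, 0, 0], "dr": [0, 0, 0], "fingers": 30},
  {"xyz": [1, 0, 0], "dr": [0, 0, 0], "fingers": 30},
  {"xyz": [1, 0, 0], "dr": [0, 0, 0], "fingers": 30},
])

```text
time: 15.15
position: [0.5667, -0.0929, 0.1017]
ee_rot: [-0.487, 0.513, 0.487, 0.513]
contact_force: [-0.3, 0.2, -3.8]
opening: 0.0434
```

move_arm([
  {"xyz": [0.6, 0, 0], "dr": [0, 0, 0], "fingers": 30},
  {"xyz": [0.5, 0, 0], "dr": [0, 0, 0], "fingers": 30},
  {"xyz": [0.5, 0, 0], "dr": [0, 0, 0], "fingers": 30},
  {"xyz": [0, 0, 0], "dr": [0, 0, 0], "fingers": 30},
  {"xyz": [0, 0, 0], "dr": [0, 0, 0], "fingers": 30},
])

```text
time: 15.78
position: [0.5665, -0.0929, 0.1011]
ee_rot: [-0.487, 0.513, 0.487, 0.513]
contact_force: [-4.7, 0.5, 4.8]
opening: 0.0433
```

```bash
python3 - <<'E'
from h import *
shot('w11'); print(robot.get_obs()['ft_torque'].round(3))
im,pose=load('w11'); pf=lambda P:wproj(P,pose); p,Rt=pose
rs=fit(gradmag(im),lambda v:car_model(v[0]/1000,v[1]/1000,v[2],v[3]/1000),[.8,0,1,1,.8],pf,[[565+dx,-93+dy,a,55+z] for dx in(-3,3) for dy in (-3,3) for a in (-124,-120) for z in (-3,3)])
v=rs[0].x; print(v,'rel tool',((np.array([v[0],v[1],v[3]])/1e3-p)@Rt*1e3).round(2),v[2]-87.05)
a=imaging.capture('scene')[150:280,250:400]; save('s11c.png',cv2.resize(a,None,fx=5,fy=4.6,interpolation=cv2.INTER_CUBIC))
im=imaging.capture('scene')
for dz in (0,):
    overlay(im,car_model(.5657,-.0928,-122.4,.055)[:3],lambda P:proj('scene',P),(270,180,390,270),6.5,'s11o.png')
E
```

```text
t 15.78 pos [ 0.5665 -0.0929  0.1011] after [ 0.5665 -0.0929  0.1011] yaw 87.04 F [-4.7  0.5  4.8] op 0.0433 q [-0.16  0.26 -0.21  1.1   0.   -0.11]
[0.179 0.813 0.02 ]
[ 565.4669502   -92.90983543 -121.91665511   53.2525223 ] rel tool [47.9   1.11 -0.05] -208.96665510993586
```

View pics/s11o.png

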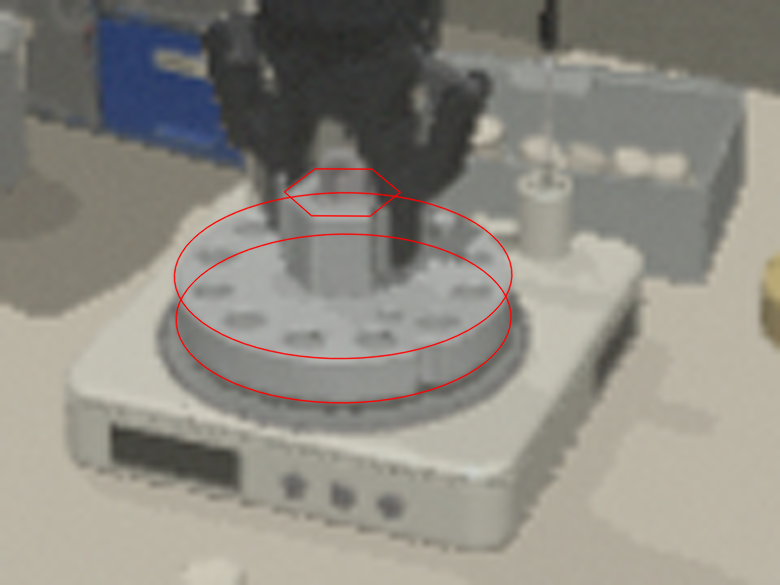

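move_arm([
  {"xyz": [0, 0.5, 0], "dr": [0, 0, 0], "fingers": 30},
  {"xyz": [0.5, 0, 0], "dr": [0, 0, 0], "fingers": 30},
  {"xyz": [0, 0, 0], "dr": [0, 0, 0], "fingers": 30},
  {"xyz": [0, 0, 0], "dr": [0, 0, 0], "fingers": 30},
  {"xyz": [0, 0, 0], "dr": [0, 0, 0], "fingers": 30},
])

```text
time: 16.55
position: [0.5665, -0.0929, 0.1011]
ee_rot: [-0.487, 0.512, 0.486, 0.513]
contact_force: [-4.1, 1.2, 9.8]
opening: 0.0429
```

```bash
python3 -c "
from h import *
o=robot.get_obs();print(o['position'],yawof(o),o['contact_force'].round(1),o['ft_torque'].round(3),o['opening'])"
```

```text
[ 0.56651947 -0.09289861  0.10112687] 87.04833426599703 [-4.1  1.2  9.8] [0.276 0.846 0.042] 0.04294926143697889
```

move_arm([
  {"xyz": [-0.3, 0, 0], "dr": [0, 0, 0], "fingers": 44},
  {"xyz": [0, 0, 0], "dr": [0, 0, 0], "fingers": 55},
  {"xyz": [0, 0, 0], "dr": [0, 0, 0], "fingers": 70},
  {"xyz": [0, 0, 0], "dr": [0, 0, 0], "fingers": 80},
  {"xyz": [0, 0, 0], "dr": [0, 0, 0], "fingers": 80},
])

```text
time: 17.18
position: [0.5662, -0.0929, 0.0999]
ee_rot: [-0.487, 0.513, 0.487, 0.513]
contact_force: [0.1, 0.9, 0.3]
opening: 0.08
```

```bash
python3 - <<'E'
from h import *
shot('w12'); print(robot.get_obs()['ft_torque'].round(3))
im,pose=load('w12'); pf=lambda P:wproj(P,pose); p,Rt=pose
rs=fit(gradmag(im),lambda v:car_model(v[0]/1000,v[1]/1000,v[2],v[3]/1000),[.8,0,1,1,.8],pf,[[565+dx,-93+dy,a,55+z] for dx in(-3,3) for dy in (-3,3) for a in (-124,-120) for z in (-3,3)])
v=rs[0].x; print(v)
E
```

```text
t 17.18 pos [ 0.5662 -0.0929  0.0999] after [ 0.5662 -0.0929  0.0998] yaw 87.05 F [0.1 0.9 0.3] op 0.08 q [-0.16  0.26 -0.21  1.1  -0.   -0.11]
[-0.039  0.039  0.05 ]
[ 565.61903582  -93.07609396 -122.0819233    53.06805068]
```

move_arm([
  {"xyz": [-30, 0, 0], "dr": [0, 0, 0], "fingers": 85},
  {"xyz": [-45, 0, 0], "dr": [0, 0, 0], "fingers": 85},
  {"xyz": [-45, 0, 0], "dr": [0, 0, 0], "fingers": 85},
  {"xyz": [-45, 0, 0], "dr": [0, 0, 0], "fingers": 85},
  {"xyz": [0, 0, 0], "dr": [0, 0, 0], "fingers": 85},
])

```text
time: 17.85
position: [0.5677, -0.0931, 0.2691]
ee_rot: [-0.489, 0.511, 0.485, 0.514]
contact_force: [0.1, 0.4, -0.8]
opening: 0.0848
```

```bash
python3 - <<'E'
from h import *
plan([.637,-.0925,.267],90,2)
im=imaging.capture('scene')
overlay(im,car_model(.5657,-.0928,-122.2,.055)[:3],lambda P:proj('scene',P),(270,180,390,270),6.5,'s13o.png')
overlay(im,[],lambda P:proj('scene',P),(270,180,390,270),6.5,'s13.png')
E
```

```text
pos [ 0.5677 -0.0931  0.2691] yaw 87.04 dp mm [69.3  0.6 -2.1] dr/row [-1.48 -0.03  0.2 ]
  xyz [np.float64(1.3), np.float64(-34.6), np.float64(2.1)]
  xyz [np.float64(1.2), np.float64(-34.7), np.float64(1.2)]
```

View pics/s13o.png

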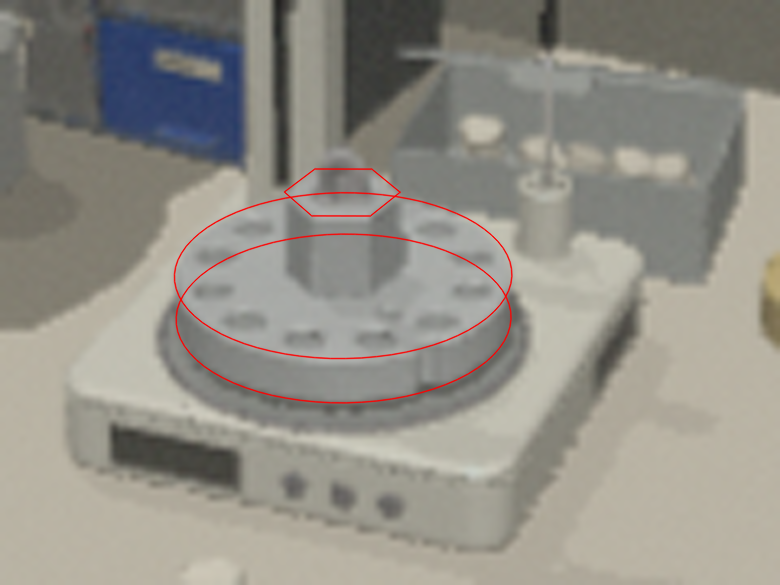

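View pics/s13.png

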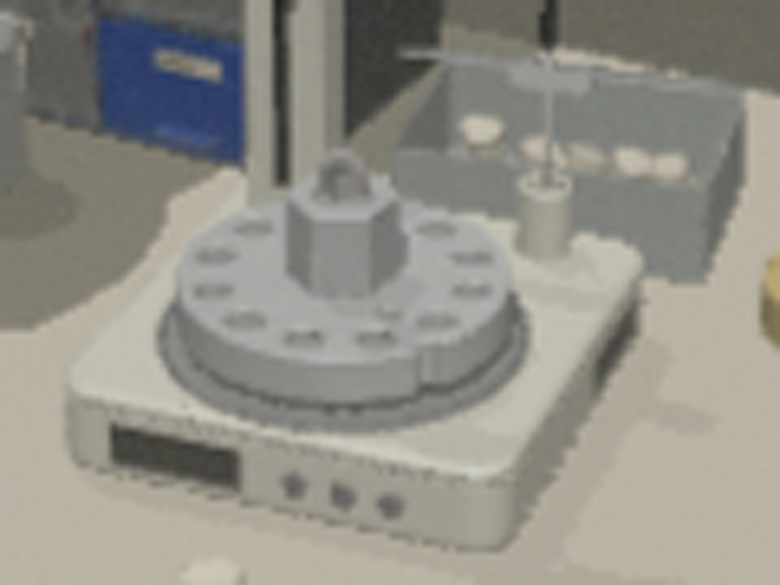

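```bash
python3 - <<'E'
from h import *
print((proj('scene',[[.5657,-.0928,.137],[.5657,-.0928,.117]])-[270,180])*6.5)
plan([.515,-.355,.26],151,10)
for uv,z in (((430,203),.03),((407,233),.03),((392,157),.1)): print(ray('top',uv,z))
E
```

```text
[[338.54957626 148.33977474]
 [338.97566431 188.89709369]]
pos [ 0.567  -0.093   0.2666] yaw 87.05 dp mm [ -52.  -262.    -6.6] dr/row [-6.4  -0.01  0.02]
  xyz [np.float64(0.7), np.float64(3.8), np.float64(-26.4)]
  xyz [np.float64(0.7), np.float64(6.8), np.float64(-25.8)]
  xyz [np.float64(0.6), np.float64(9.6), np.float64(-24.9)]
  xyz [np.float64(0.6), np.float64(12.3), np.float64(-23.7)]
  xyz [np.float64(0.6), np.float64(14.9), np.float64(-22.2)]
  xyz [np.float64(0.6), np.float64(17.3), np.float64(-20.4)]
  xyz [np.float64(0.6), np.float64(19.4), np.float64(-18.3)]
  xyz [np.float64(0.6), np.float64(21.3), np.float64(-16.1)]
  xyz [np.float64(0.6), np.float64(23.0), np.float64(-13.6)]
  xyz [np.float64(0.7), np.float64(24.4), np.float64(-10.9)]
[ 0.52796716 -0.4584939   0.03      ]
[ 0.43190354 -0.37969128  0.03      ]
[ 0.66507126 -0.33310458  0.1       ]
```

move_arm([
  {"xyz": [1, 4, -27], "dr": [-6.4, 0, 0], "fingers": 70},
  {"xyz": [1, 7, -26], "dr": [-6.4, 0, 0], "fingers": 60},
  {"xyz": [1, 10, -25], "dr": [-6.4, 0, 0], "fingers": 50},
  {"xyz": [0.5, 12, -24], "dr": [-6.4, 0, 0], "fingers": 50},
  {"xyz": [0.5, 15, -22], "dr": [-6.4, 0, 0], "fingers": 50},
])

```text
time: 18.52
position: [0.5388, -0.2254, 0.2589]
ee_rot: [-0.609, 0.358, 0.611, 0.357]
contact_force: [0.1, 0.4, 0.1]
opening: 0.0497
```

move_arm([
  {"xyz": [0.5, 17.5, -20.5], "dr": [-6.4, 0, 0], "fingers": 50},
  {"xyz": [0.5, 19.5, -18.5], "dr": [-6.4, 0, 0], "fingers": 50},
  {"xyz": [0.5, 21.5, -16], "dr": [-6.4, 0, 0], "fingers": 50},
  {"xyz": [0.5, 23, -13.5], "dr": [-6.4, 0, 0], "fingers": 50},
  {"xyz": [0.5, 24.5, -11], "dr": [-6.4, 0, 0], "fingers": 50},
])

```text
time: 19.15
position: [0.5126, -0.3569, 0.2564]
ee_rot: [-0.684, 0.175, 0.686, 0.176]
contact_force: [-0.2, -0.4, -0.6]
opening: 0.0499
```

move_arm([
  {"xyz": [0, 0, 0], "dr": [0, 0, 0], "fingers": 50},
  {"xyz": [0, 0, 0], "dr": [0, 0, 0], "fingers": 50},
  {"xyz": [0, 0, 0], "dr": [0, 0, 0], "fingers": 50},
  {"xyz": [0, 0, 0], "dr": [0, 0, 0], "fingers": 50},
  {"xyz": [0, 0, 0], "dr": [0, 0, 0], "fingers": 50},
])

```text
time: 19.77
position: [0.5135, -0.3559, 0.2587]
ee_rot: [0.685, -0.177, -0.685, -0.177]
contact_force: [0.3, -0.2, -0.2]
opening: 0.05
```

```bash
cat > f3.py <<'E'
from h import *
tag=sys.argv[1]; shot(tag)
im,pose=load(tag); pf=lambda P:wproj(P,pose); p,Rt=pose
rs=fit(gradmag(im),lambda v:kn_model(v[0]/1000,v[1]/1000,v[2]),[1,.5,1.2,0],pf,[[518+dx,-358+dy,a] for dx in(-7,0,7) for dy in (-7,0,7) for a in (50,60,70,80)])
for r in rs[:3]: print(r.x.round(2),r.fun)
v=rs[0].x; u=pf([[v[0]/1e3,v[1]/1e3,.04]])[0].astype(int)
l=max(u[0]-65,0);t=max(u[1]-55,0)
overlay(im,kn_model(v[0]/1000,v[1]/1000,v[2]),pf,(l,t,l+130,t+110),5.4,tag+'o.png')
E
python3 f3.py k3
```

```text
t 19.77 pos [ 0.5135 -0.3559  0.2587] after [ 0.5134 -0.3561  0.2586] yaw 151.07 F [ 0.3 -0.2 -0.2] op 0.05 q [-0.61  0.32  0.22  1.47  0.   -1.67]
[ 524.07 -362.72   71.07] -227.15548706054688
[ 524.01 -362.74   70.59] -227.1468505859375
[ 524.06 -362.71   70.99] -227.13648986816406
```

View pics/k3.png

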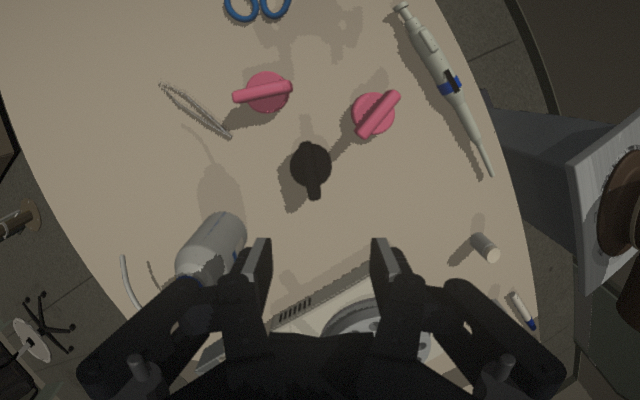

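View pics/k3o.png

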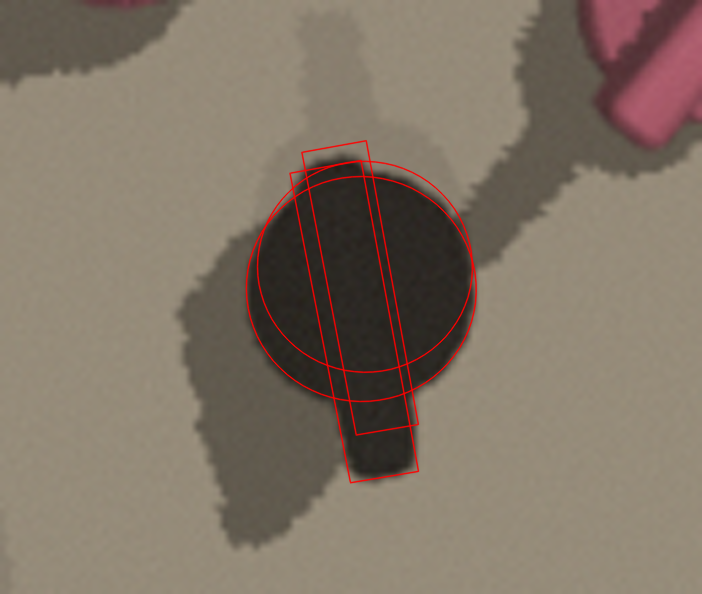

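```bash
python3 -c "
from h import *
plan([.524,-.3627,.11],161,4)"
```

```text
pos [ 0.5134 -0.3561  0.2586] yaw 151.07 dp mm [  10.6   -6.6 -148.6] dr/row [-2.48 -0.   -0.  ]
  xyz [np.float64(37.2), np.float64(0.2), np.float64(-3.1)]
  xyz [np.float64(37.2), np.float64(0.3), np.float64(-3.1)]
  xyz [np.float64(37.2), np.float64(0.4), np.float64(-3.1)]
  xyz [np.float64(37.2), np.float64(0.6), np.float64(-3.1)]
```

move_arm([
  {"xyz": [37, 0.3, -3.1], "dr": [-2.5, 0, 0], "fingers": 50},
  {"xyz": [37, 0.3, -3.1], "dr": [-2.5, 0, 0], "fingers": 50},
  {"xyz": [37, 0.4, -3.1], "dr": [-2.5, 0, 0], "fingers": 50},
  {"xyz": [37, 0.5, -3.1], "dr": [-2.5, 0, 0], "fingers": 50},
  {"xyz": [0, 0, 0], "dr": [0, 0, 0], "fingers": 50},
])

```text
time: 20.45
position: [0.5223, -0.3618, 0.1075]
ee_rot: [-0.695, 0.116, 0.699, 0.117]
contact_force: [-0.6, -0.6, 0.8]
opening: 0.0499
```

```bash
python3 f3.py k4; python3 -c "
from h import *
plan([.524,-.3627,.047],161,2)"
```

```text
t 20.45 pos [ 0.5223 -0.3618  0.1075] after [ 0.5233 -0.3625  0.1099] yaw 161.02 F [-0.6 -0.6  0.8] op 0.0499 q [-0.61  0.37 -0.04  1.17  0.   -1.85]
[ 524.11 -364.42   72.29] -162.06283569335938
[ 524.04 -364.41   72.05] -162.0194091796875
[ 524.14 -364.44   72.28] -162.00286865234375
pos [ 0.5233 -0.3625  0.1099] yaw 161.01 dp mm [  0.7  -0.2 -62.9] dr/row [0.   0.07 0.02]
  xyz [np.float64(31.4), np.float64(0.0), np.float64(-0.5)]
  xyz [np.float64(31.4), np.float64(-0.0), np.float64(-0.4)]
```

View pics/k4o.png

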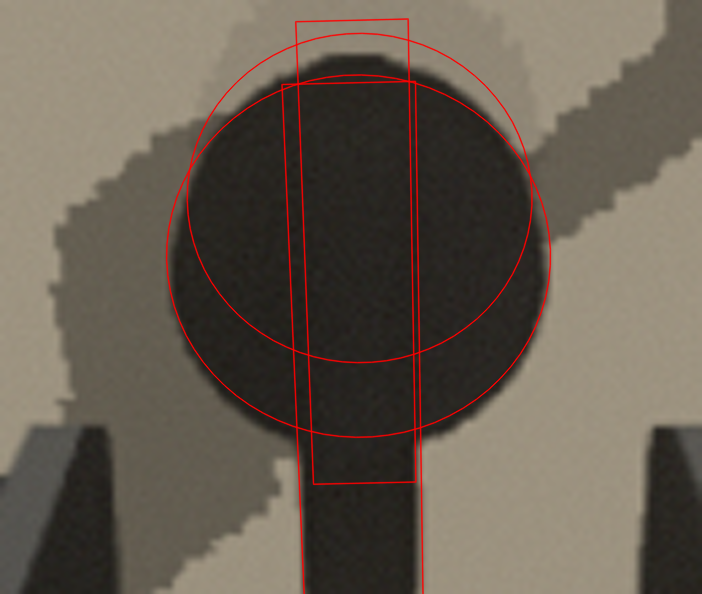

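move_arm([
  {"xyz": [25, 0, -1], "dr": [-0.5, 0, 0], "fingers": 50},
  {"xyz": [25, 0, 0], "dr": [-0.5, 0, 0], "fingers": 50},
  {"xyz": [12.5, 0, 0], "dr": [0, 0, 0], "fingers": 45},
  {"xyz": [0, 0, 0], "dr": [0, 0, 0], "fingers": 35},
  {"xyz": [0, 0, 0], "dr": [0, 0, 0], "fingers": 25},
])

```text
time: 21.12
position: [0.5255, -0.3639, 0.0496]
ee_rot: [0.699, -0.111, -0.698, -0.11]
contact_force: [0.9, 0.8, 0.4]
opening: 0.0247
```

move_arm([
  {"xyz": [0, 0, 0], "dr": [0, 0, 0], "fingers": 18},
  {"xyz": [0, 0, 0], "dr": [0, 0, 0], "fingers": 14},
  {"xyz": [0, 0, 0], "dr": [0, 0, 0], "fingers": 8},
  {"xyz": [0, 0, 0], "dr": [0, 0, 0], "fingers": 4},
  {"xyz": [0, 0, 0], "dr": [0, 0, 0], "fingers": 4},
])

```text
time: 21.75
position: [0.5253, -0.3637, 0.0491]
ee_rot: [0.699, -0.111, -0.698, -0.11]
contact_force: [-0.2, 0.0, 6.3]
opening: 0.0132
```

```bash
python3 -c "
from h import *
shot('k5')"
```

```text
t 21.75 pos [ 0.5253 -0.3637  0.0491] after [ 0.5253 -0.3637  0.0491] yaw 162.04 F [-0.2  0.   6.3] op 0.0132 q [-0.61  0.4  -0.13  1.04 -0.   -1.86]
```

View pics/k5.png

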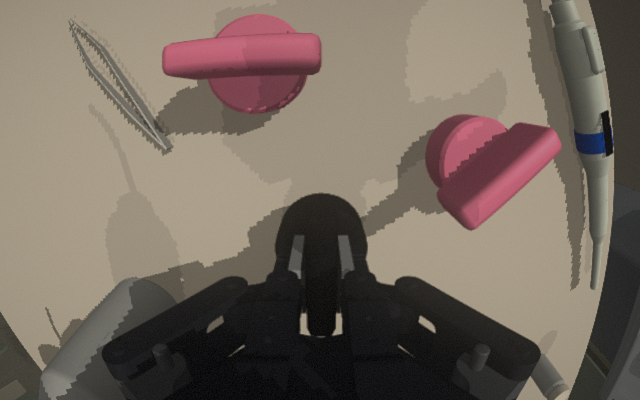

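move_arm([
  {"xyz": [-20, 0, 0], "dr": [0, 0, 0], "fingers": 4},
  {"xyz": [-50, 0, 0], "dr": [0, 0, 0], "fingers": 4},
  {"xyz": [-50, 0, 0], "dr": [0, 0, 0], "fingers": 4},
  {"xyz": [-50, 0, 0], "dr": [0, 0, 0], "fingers": 4},
  {"xyz": [0, 0, 0], "dr": [0, 0, 0], "fingers": 4},
])

```text
time: 22.42
position: [0.5263, -0.3643, 0.2228]
ee_rot: [0.701, -0.112, -0.696, -0.109]
contact_force: [0.7, -0.1, -0.9]
opening: 0.0136
```

move_arm([
  {"xyz": [0, 0, 0], "dr": [0, 0, 0], "fingers": 4},
  {"xyz": [0, 0, 0], "dr": [0, 0, 0], "fingers": 4},
  {"xyz": [0, 0, 0], "dr": [0, 0, 0], "fingers": 4},
  {"xyz": [0, 0, 0], "dr": [0, 0, 0], "fingers": 4},
  {"xyz": [0, 0, 0], "dr": [0, 0, 0], "fingers": 4},
])

```text
time: 23.05
position: [0.5247, -0.3633, 0.2177]
ee_rot: [-0.698, 0.11, 0.699, 0.11]
contact_force: [0.7, 0.9, -0.8]
opening: 0.0134
```

```bash
python3 - <<'E'
from h import *
shot('k6')
im,pose=load('k6'); pf=lambda P:wproj(P,pose); p,Rt=pose
def m(v):
    a=R.from_matrix(Rt)
    K=kn_model(0,0,v[1],0)   # world-oriented about tool y offset v0 (mm)
    o=p+Rt@np.array([.0485,v[0]/1e3,0]); return [P+o for P in K]
rs=fit(gradmag(im),m,[1,.7,0,0],pf,[[a,72] for a in(-4,-2,0,2,4)])
for r in rs[:2]:print(r.x,r.fun)
overlay(im,m(rs[0].x),pf,(240,170,400,350),3.3,'k6o.png')
E
```

```text
t 23.05 pos [ 0.5247 -0.3633  0.2177] after [ 0.5248 -0.3633  0.2178] yaw 162.05 F [ 0.7  0.9 -0.8] op 0.0134 q [-0.61  0.35  0.17  1.39  0.   -1.86]
[-1.8215332 71.1607666] -89.20181274414062
[-1.8215332 72.6607666] -89.20181274414062
```

View pics/k6o.png

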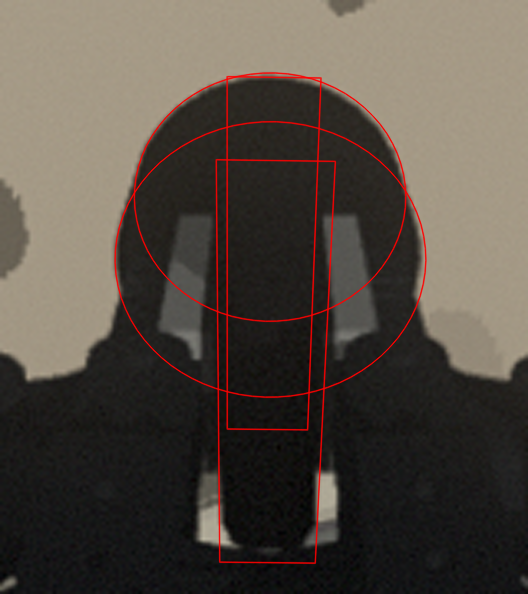

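```bash
python3 - <<'E'
from h import *
im,pose=load('k6'); pf=lambda P:wproj(P,pose); p,Rt=pose
g=gradmag((np.clip(im.astype(float)*1.0,0,255)).astype(np.uint8),.8)
yaw0=yawof()-90
def m(v,full=False):
    K=kn_model(0,0,yaw0,0); o=p+Rt@np.array([v[1]/1e3,v[0]/1e3,v[2]/1e3])
    K=[P+o for P in K]
    q=pf(K[1]); base=K[1][q[:,1]<225]      # upper visible arcs only
    q=pf(K[0]); 
    # wing lower end edge at top
    a=np.deg2rad(yaw0);u=np.array([np.cos(a),np.sin(a),0]);w=np.array([-u[1],u[0],0])
    ends=[o+np.array([0,0,.060])+s*u*.032+w*k*.004 for s in (1,-1) for k in np.linspace(-1,1,12)]
    ends=[e for e in ends if pf([e])[0,1]>300]
    return [base,np.array(ends)]
for h in (46,47,48,49,50):
    c=[(sum(cv2.remap(g,*[pf(P).astype(np.float32)[:,k].copy() for k in (0,1)],cv2.INTER_LINEAR).mean()*w for P,w in zip(m((y,h,0)),(1,0))),y) for y in np.arange(-5,3,.25)]
    d=[(cv2.remap(g,*[pf(m((y,h,0))[1]).astype(np.float32)[:,k].copy() for k in (0,1)],cv2.INTER_LINEAR).mean(),y) for y in np.arange(-5,3,.25)]
    print(h,max(c),max(d))
E
```

```text
46 (np.float32(119.97417), np.float64(-2.25)) (np.float32(31.360992), np.float64(2.0))
47 (np.float32(119.95016), np.float64(-2.25)) (np.float32(39.858135), np.float64(2.75))
48 (np.float32(119.997444), np.float64(-2.5)) (np.float32(43.63496), np.float64(2.25))
49 (np.float32(119.98408), np.float64(-2.5)) (np.float32(44.860065), np.float64(1.25))
50 (np.float32(119.933655), np.float64(-2.75)) (np.float32(45.37469), np.float64(0.25))
```

```bash
python3 - <<'E'
from h import *
plan([.5645,-.0947,.215],147.7,7)
E
```

```text
pos [ 0.5248 -0.3633  0.2178] yaw 162.04 dp mm [ 39.7 268.6  -2.8] dr/row [2.05 0.   0.  ]
  xyz [np.float64(0.4), np.float64(-38.3), np.float64(6.4)]
  xyz [np.float64(0.4), np.float64(-38.0), np.float64(7.8)]
  xyz [np.float64(0.4), np.float64(-37.7), np.float64(9.2)]
  xyz [np.float64(0.4), np.float64(-37.3), np.float64(10.5)]
  xyz [np.float64(0.4), np.float64(-36.9), np.float64(11.8)]
  xyz [np.float64(0.4), np.float64(-36.5), np.float64(13.1)]
  xyz [np.float64(0.4), np.float64(-36.0), np.float64(14.4)]
```

move_arm([
  {"xyz": [0, -38, 6.5], "dr": [2, 0, 0], "fingers": 4},
  {"xyz": [0, -38, 8], "dr": [2, 0, 0], "fingers": 4},
  {"xyz": [0, -38, 9], "dr": [2, 0, 0], "fingers": 4},
  {"xyz": [0, -37, 10.5], "dr": [2, 0, 0], "fingers": 4},
  {"xyz": [0, -37, 12], "dr": [2, 0, 0], "fingers": 4},
])

```text
time: 23.72
position: [0.5526, -0.1703, 0.2181]
ee_rot: [0.686, -0.171, -0.686, -0.171]
contact_force: [1.0, 0.0, -0.9]
opening: 0.0132
```

move_arm([
  {"xyz": [0, -36.5, 13], "dr": [2, 0, 0], "fingers": 4},
  {"xyz": [0, -36, 14.5], "dr": [2.3, 0, 0], "fingers": 4},
  {"xyz": [0, 0, 0], "dr": [0, 0, 0], "fingers": 4},
  {"xyz": [0, 0, 0], "dr": [0, 0, 0], "fingers": 4},
  {"xyz": [0, 0, 0], "dr": [0, 0, 0], "fingers": 4},
])

```text
time: 24.35
position: [0.5634, -0.0957, 0.218]
ee_rot: [0.679, -0.197, -0.679, -0.197]
contact_force: [0.2, 0.5, -1.6]
opening: 0.0126
```

```bash
python3 - <<'E'
from h import *
shot('k7')
plan([.5645,-.0947,.190],147.7,1)
im=imaging.capture('scene');overlay(im,[],lambda P:proj('scene',P),(270,150,390,240),6.5,'s7.png')
E
```

```text
t 24.35 pos [ 0.5634 -0.0957  0.218 ] after [ 0.5634 -0.0957  0.218 ] yaw 147.69 F [ 0.2  0.5 -1.6] op 0.0126 q [-0.17  0.22 -0.    1.35 -0.   -1.17]
pos [ 0.5634 -0.0957  0.218 ] yaw 147.67 dp mm [  1.1   1.  -28. ] dr/row [-0.03 -0.   -0.01]
  xyz [np.float64(28.0), np.float64(-1.4), np.float64(-0.4)]
```

View pics/k7.png

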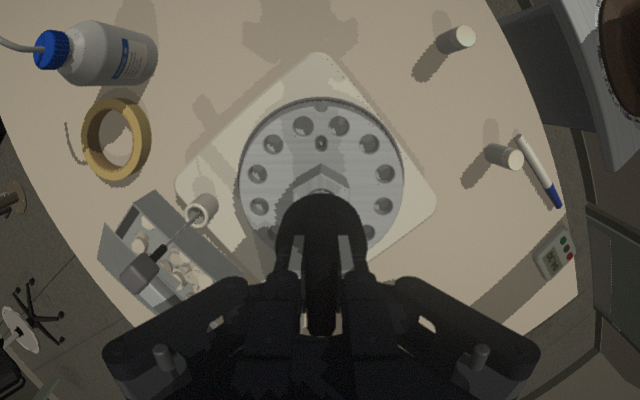

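View pics/s7.png

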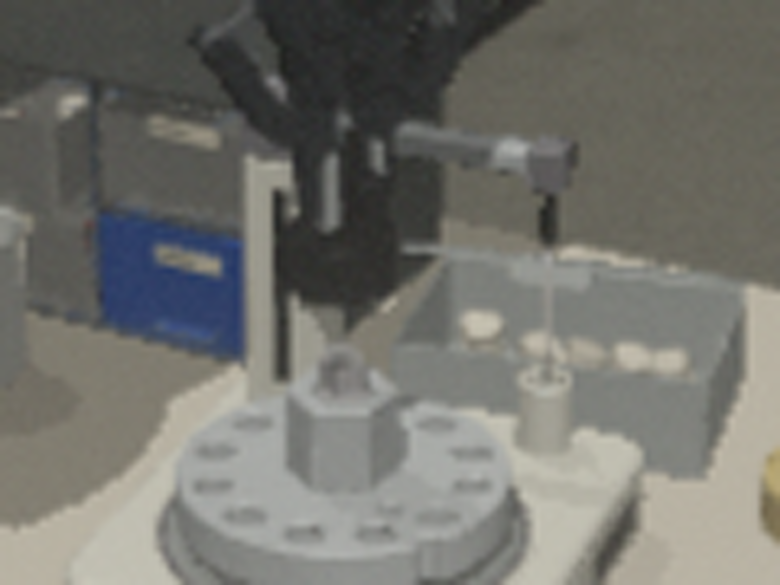

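```bash
python3 - <<'E'
from h import *
im,pose=load('k7'); pf=lambda P:wproj(P,pose)
rs=fit(gradmag(im),lambda v:car_model(v[0]/1000,v[1]/1000,v[2],.055),[1,.3,0,0,.8],lambda P:pf(P)[pf(P)[:,1]<225] if (pf(P)[:,1]<225).any() else pf(P),[[565+dx,-93+dy,a] for dx in(-3,0,3) for dy in (-3,0,3) for a in (-124,-120)])
print(rs[0].x,rs[1].x)
v=rs[0].x
overlay(im,car_model(v[0]/1000,v[1]/1000,v[2],.055),pf,(220,85,430,270),3.5,'k7o.png')
E
```

```text
[ 564.72372582  -92.93549539 -121.53413649] [ 564.72468389  -92.9338783  -121.53894772]
```

View pics/k7o.png

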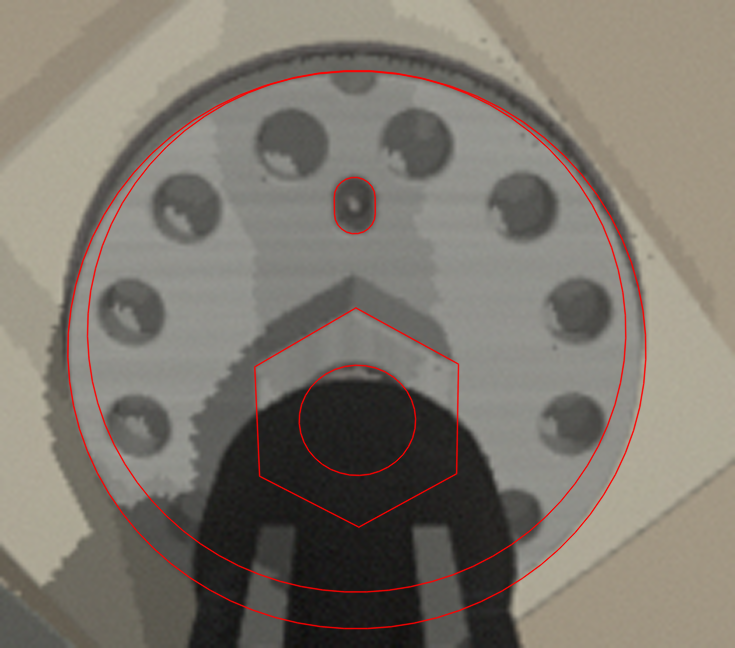

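move_arm([
  {"xyz": [15, -1.2, 0], "dr": [-0.5, 0, 0], "fingers": 4},
  {"xyz": [13, 0, 0], "dr": [0, 0, 0], "fingers": 4},
  {"xyz": [2, 0, 0], "dr": [0, 0, 0], "fingers": 4},
  {"xyz": [2, 0, 0], "dr": [0, 0, 0], "fingers": 4},
  {"xyz": [2, 0, 0], "dr": [0, 0, 0], "fingers": 4},
])

```text
time: 25.08
position: [0.5644, -0.0937, 0.1842]
ee_rot: [0.68, -0.193, -0.68, -0.193]
contact_force: [-0.8, 0.1, 0.0]
opening: 0.0132
```

```bash
python3 - <<'E'
from h import *
shot('k8')
plan([.564,-.0947,.180],148.2,1)
im=imaging.capture('scene');overlay(im,[],lambda P:proj('scene',P),(290,150,370,220),9,'s8.png')
E
```

```text
t 25.07 pos [ 0.5644 -0.0937  0.1842] after [ 0.5643 -0.0937  0.184 ] yaw 148.25 F [-0.8  0.1  0. ] op 0.0132 q [-0.16  0.22 -0.07  1.28 -0.   -1.18]
pos [ 0.5643 -0.0937  0.184 ] yaw 148.25 dp mm [-0.3 -1.  -4. ] dr/row [ 0.05 -0.02  0.01]
  xyz [np.float64(4.0), np.float64(1.0), np.float64(-0.3)]
```

View pics/s8.png

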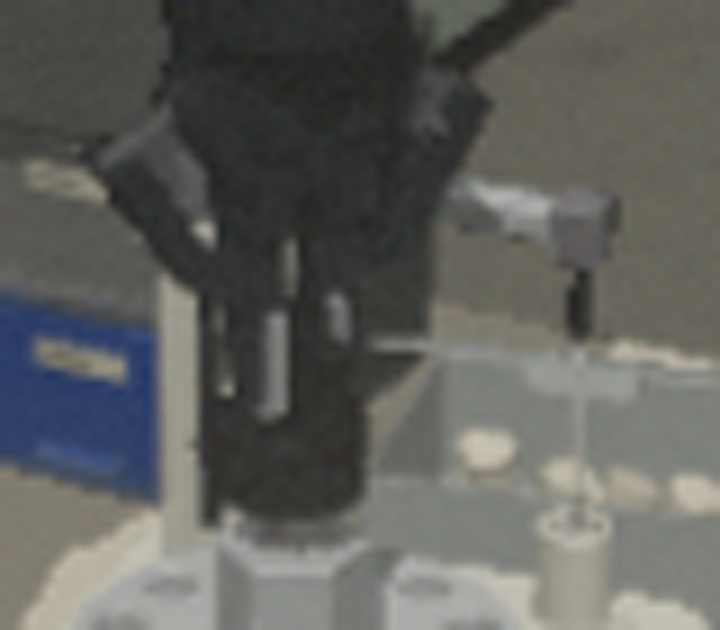

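move_arm([
  {"xyz": [0, 0.8, 0], "dr": [0, 0, 0], "fingers": 4},
  {"xyz": [2, 0, 0], "dr": [0, 0, 0], "fingers": 4},
  {"xyz": [2, 0, 0], "dr": [0, 0, 0], "fingers": 4},
  {"xyz": [2, 0, 0], "dr": [0, 0, 0], "fingers": 4},
  {"xyz": [0, 0, 0], "dr": [0, 0, 0], "fingers": 4},
])

```text
time: 25.8
position: [0.5637, -0.0945, 0.1777]
ee_rot: [-0.68, 0.193, 0.68, 0.193]
contact_force: [0.6, 0.5, -1.6]
opening: 0.0131
```

```bash
python3 -c "
from h import *
o=robot.get_obs();print(o['position'],yawof(o),o['contact_force'].round(1),o['ft_torque'].round(3),o['opening'])"
```

```text
[ 0.56367106 -0.094454    0.17771911] 148.24450719045186 [ 0.6  0.5 -1.6] [-0.03   0.023  0.028] 0.013102670003912903
```

move_arm([
  {"xyz": [1.5, 0, 0], "dr": [0, 0, 0], "fingers": 4},
  {"xyz": [1.5, 0, 0], "dr": [0, 0, 0], "fingers": 4},
  {"xyz": [1.5, 0, 0], "dr": [0, 0, 0], "fingers": 4},
  {"xyz": [1.5, 0, 0], "dr": [0, 0, 0], "fingers": 4},
  {"xyz": [0, 0, 0], "dr": [0, 0, 0], "fingers": 4},
])

```text
time: 26.42
position: [0.5637, -0.0944, 0.1718]
ee_rot: [-0.68, 0.193, 0.68, 0.193]
contact_force: [-0.4, 0.3, -1.1]
opening: 0.0129
```

move_arm([
  {"xyz": [1, 0, 0], "dr": [0, 0, 0], "fingers": 4},
  {"xyz": [1, 0, 0], "dr": [0, 0, 0], "fingers": 4},
  {"xyz": [1, 0, 0], "dr": [0, 0, 0], "fingers": 4},
  {"xyz": [0.5, 0, 0], "dr": [0, 0, 0], "fingers": 4},
  {"xyz": [0, 0, 0], "dr": [0, 0, 0], "fingers": 4},
])

```text
time: 27.05
position: [0.5637, -0.0944, 0.1684]
ee_rot: [-0.68, 0.193, 0.68, 0.193]
contact_force: [0.1, -0.2, -0.5]
opening: 0.013
```

move_arm([
  {"xyz": [1, 0, 0], "dr": [0, 0, 0], "fingers": 4},
  {"xyz": [1, 0, 0], "dr": [0, 0, 0], "fingers": 4},
  {"xyz": [1, 0, 0], "dr": [0, 0, 0], "fingers": 4},
  {"xyz": [0.5, 0, 0], "dr": [0, 0, 0], "fingers": 4},
  {"xyz": [0, 0, 0], "dr": [0, 0, 0], "fingers": 4},
])

```text
time: 27.68
position: [0.5638, -0.0944, 0.166]
ee_rot: [0.68, -0.193, -0.68, -0.193]
contact_force: [-3.0, -0.2, 5.6]
opening: 0.0131
```

```bash
python3 - <<'E'
from h import *
o=robot.get_obs();print(o['position'],yawof(o),o['contact_force'].round(1),o['ft_torque'].round(3),o['opening'])
im=imaging.capture('scene');overlay(im,[],lambda P:proj('scene',P),(290,150,370,220),9,'s9.png')
E
```

```text
[ 0.5637541  -0.09442355  0.16604927] 148.2451290671262 [-3.  -0.2  5.6] [ 0.119  0.584 -0.019] 0.013105136468842154
```

View pics/s9.png

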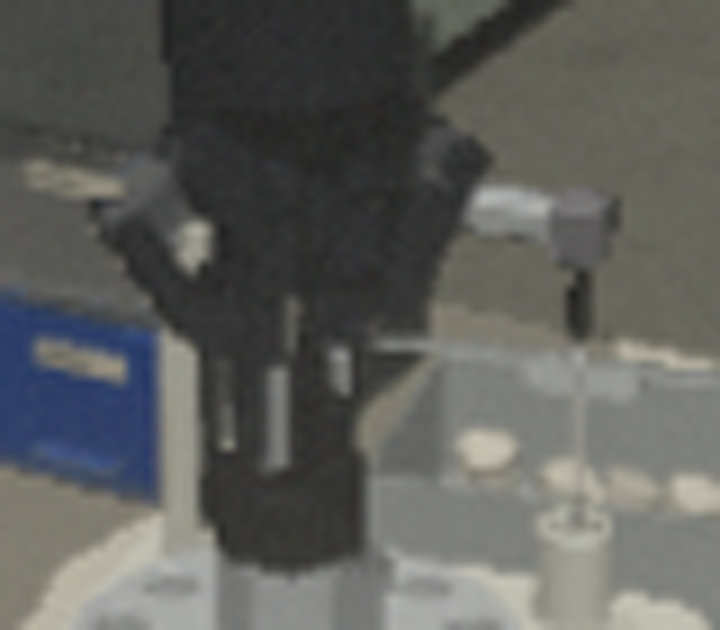

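move_arm([
  {"xyz": [-0.4, 0, 0.2], "dr": [5, 0, 0], "fingers": 4},
  {"xyz": [0, 0, 0.2], "dr": [6, 0, 0], "fingers": 4},
  {"xyz": [0, 0, 0.2], "dr": [6, 0, 0], "fingers": 4},
  {"xyz": [0, 0, 0.2], "dr": [6, 0, 0], "fingers": 4},
  {"xyz": [0, 0, 0.2], "dr": [6, 0, 0], "fingers": 4},
])

```text
time: 28.35
position: [0.5637, -0.0938, 0.1661]
ee_rot: [0.61, -0.358, -0.609, -0.359]
contact_force: [0.4, 0.8, 1.9]
opening: 0.0131
```

```bash
python3 - <<'E'
from h import *
shot('t1')
o=robot.get_obs();print(o['ft_torque'].round(3),o['joint_efforts'][5])
im,pose=load('w3')
P=[wray(uv,.045,pose) for uv in ((238,45),(243,205),(421,50),(421,205))]
for a,b in ((0,1),(2,3)): d=P[1+a]-P[a]; print(np.rad2deg(np.arctan2(d[1],d[0])))
E
```

```text
t 28.35 pos [ 0.5637 -0.0938  0.1661] after [ 0.5637 -0.0937  0.1661] yaw 119.07 F [0.4 0.8 1.9] op 0.0131 q [-0.16  0.22 -0.11  1.24  0.   -0.67]
[ 0.047 -0.223  0.001] 0.07302763871848583
6.671971559941833
9.95334515266378
```

View pics/t1.png

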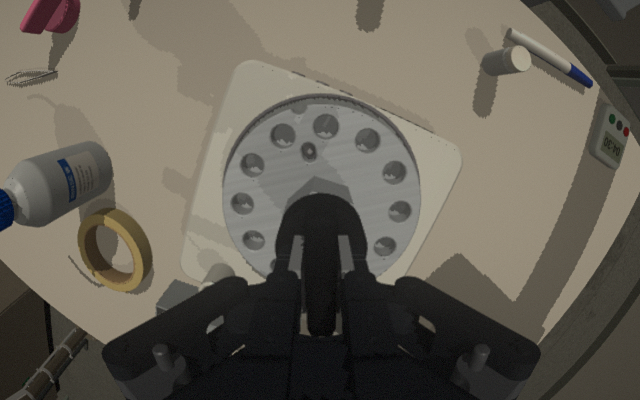

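move_arm([
  {"xyz": [0, 0, 0.2], "dr": [5, 0, 0], "fingers": 4},
  {"xyz": [0, 0, 0.2], "dr": [5, 0, 0], "fingers": 4},
  {"xyz": [0, 0, 0.2], "dr": [4, 0, 0], "fingers": 4},
  {"xyz": [0, 0, 0.1], "dr": [3, 0, 0], "fingers": 4},
  {"xyz": [0, 0, 0.1], "dr": [2, 0, 0], "fingers": 4},
])

```text
time: 29.02
position: [0.5634, -0.0931, 0.1661]
ee_rot: [0.543, -0.453, -0.542, -0.454]
contact_force: [1.5, -0.7, 3.6]
opening: 0.0128
```

```bash
cat > f4.py <<'E'
from h import *
tag=sys.argv[1]; shot(tag)
o=robot.get_obs();print(o['ft_torque'].round(3))
im,pose=load(tag); pf=lambda P:wproj(P,pose)
pv=lambda P:pf(P)[pf(P)[:,1]<225] if (pf(P)[:,1]<225).any() else pf(P)
rs=fit(gradmag(im),lambda v:car_model(v[0]/1000,v[1]/1000,v[2],.055),[1,.3,0,0,.8],pv,[[565+dx,-93+dy,a] for dx in(-2,2) for dy in (-2,2) for a in np.arange(-178,-140,4)])
print('car',rs[0].x.round(2),rs[0].fun.round(1),rs[1].x.round(2))
E
python3 f4.py t2
```

```text
t 29.02 pos [ 0.5634 -0.0931  0.1661] after [ 0.5634 -0.0931  0.1661] yaw 100.25 F [ 1.5 -0.7  3.6] op 0.0128 q [-0.16  0.22 -0.11  1.24  0.   -0.34]
[-0.013 -0.387  0.142]
car [ 565.36  -92.67 -157.82] -182.7 [ 565.36  -92.69 -157.85]
```

move_arm([
  {"xyz": [0, 0, 0.15], "dr": [4, 0, 0], "fingers": 4},
  {"xyz": [0, 0, 0.1], "dr": [3, 0, 0], "fingers": 4},
  {"xyz": [0, 0, 0.1], "dr": [2, 0, 0], "fingers": 4},
  {"xyz": [0, 0, 0.05], "dr": [1.5, 0, 0], "fingers": 4},
  {"xyz": [0, 0, 0], "dr": [0, 0, 0], "fingers": 4},
])

```text
time: 29.7
position: [0.5634, -0.0927, 0.1661]
ee_rot: [-0.499, 0.501, 0.498, 0.502]
contact_force: [3.2, -0.8, 4.8]
opening: 0.013
```

```bash
python3 f4.py t3
```

```text
t 29.7 pos [ 0.5634 -0.0927  0.1661] after [ 0.5634 -0.0927  0.1661] yaw 89.75 F [ 3.2 -0.8  4.8] op 0.013 q [-0.16  0.22 -0.11  1.24  0.   -0.16]
[ 0.032 -0.582  0.094]
car [ 565.47  -92.66 -168.55] -186.9 [ 565.52  -92.66 -168.55]
```

move_arm([
  {"xyz": [0, -0.3, 0], "dr": [1, 0, 0], "fingers": 4},
  {"xyz": [0, 0, 0], "dr": [1, 0, 0], "fingers": 4},
  {"xyz": [0, 0, 0], "dr": [1, 0, 0], "fingers": 4},
  {"xyz": [0, 0, 0], "dr": [1, 0, 0], "fingers": 4},
  {"xyz": [0, 0, 0], "dr": [0, 0, 0], "fingers": 4},
])

```text
time: 30.38
position: [0.5635, -0.0926, 0.1661]
ee_rot: [-0.482, 0.518, 0.481, 0.519]
contact_force: [2.8, 0.3, 6.5]
opening: 0.013
```

```bash
python3 f4.py t4
```

```text
t 30.38 pos [ 0.5635 -0.0926  0.1661] after [ 0.5634 -0.0926  0.1661] yaw 85.77 F [2.8 0.3 6.5] op 0.013 q [-0.16  0.22 -0.11  1.24  0.   -0.09]
[ 0.06  -0.376  0.174]
car [ 565.61  -92.6  -171.7 ] -187.0 [ 565.59  -92.65 -171.76]
```

move_arm([
  {"xyz": [-0.2, -0.2, 0], "dr": [1, 0, 0], "fingers": 4},
  {"xyz": [0, 0, 0], "dr": [1, 0, 0], "fingers": 4},
  {"xyz": [0, 0, 0], "dr": [1, 0, 0], "fingers": 4},
  {"xyz": [0, 0, 0], "dr": [0, 0, 0], "fingers": 4},
  {"xyz": [0, 0, 0], "dr": [0, 0, 0], "fingers": 4},
])

```text
time: 31.05
position: [0.5635, -0.0925, 0.1661]
ee_rot: [-0.468, 0.53, 0.467, 0.531]
contact_force: [1.7, 0.2, 5.3]
opening: 0.0133
```

```bash
python3 f4.py t5
```

```text
t 31.05 pos [ 0.5635 -0.0925  0.1661] after [ 0.5635 -0.0925  0.1661] yaw 82.81 F [1.7 0.2 5.3] op 0.0133 q [-0.16  0.22 -0.11  1.24  0.   -0.04]
[ 0.129 -0.339  0.441]
car [ 565.68  -92.36 -171.63] -185.9 [ 565.69  -92.42 -171.71]
```

move_arm([
  {"xyz": [0, 0, 0], "dr": [1, 0, 0], "fingers": 4},
  {"xyz": [0, 0, 0], "dr": [1, 0, 0], "fingers": 4},
  {"xyz": [0, 0, 0], "dr": [0, 0, 0], "fingers": 4},
  {"xyz": [0, 0, 0], "dr": [0, 0, 0], "fingers": 4},
  {"xyz": [0, 0, 0], "dr": [0, 0, 0], "fingers": 4},
])

```text
time: 31.72
position: [0.5635, -0.0924, 0.1661]
ee_rot: [-0.459, 0.538, 0.458, 0.539]
contact_force: [1.0, 1.3, 5.5]
opening: 0.0129
```

```bash
python3 f4.py t6
```

```text
t 31.73 pos [ 0.5635 -0.0924  0.1661] after [ 0.5635 -0.0924  0.1661] yaw 80.82 F [1.  1.3 5.5] op 0.0129 q [-0.16  0.22 -0.11  1.24  0.   -0.  ]
[ 0.092 -0.327  0.63 ]
car [ 565.58  -92.62 -172.16] -185.2 [ 565.57  -92.6  -172.15]
```

move_arm([
  {"xyz": [0, 0, 0], "dr": [-1, 0, 0], "fingers": 4},
  {"xyz": [0, 0, 0], "dr": [-1.5, 0, 0], "fingers": 4},
  {"xyz": [0, 0, 0], "dr": [0, 0, 0], "fingers": 13},
  {"xyz": [0, 0, 0], "dr": [0, 0, 0], "fingers": 20},
  {"xyz": [0, 0, 0], "dr": [0, 0, 0], "fingers": 32},
])

```text
time: 32.4
position: [0.5624, -0.0926, 0.1648]
ee_rot: [-0.469, 0.529, 0.47, 0.528]
contact_force: [1.3, 0.3, 0.2]
opening: 0.0319
```

```bash
python3 f4.py t7
```

```text
t 32.4 pos [ 0.5624 -0.0926  0.1648] after [ 0.5626 -0.0926  0.1649] yaw 83.23 F [1.3 0.3 0.2] op 0.0319 q [-0.16  0.22 -0.11  1.24 -0.   -0.05]
[0.018 0.016 0.03 ]
car [ 565.66  -92.47 -171.77] -186.3 [ 565.67  -92.47 -171.82]
```

View pics/t7.png

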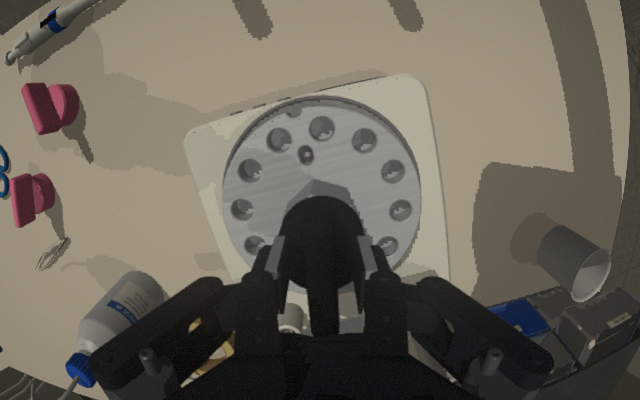

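move_arm([
  {"xyz": [-10, 0, 0], "dr": [0, 0, 0], "fingers": 45},
  {"xyz": [-25, 0, 0], "dr": [0, 0, 0], "fingers": 50},
  {"xyz": [-40, 0, 0], "dr": [0, 0, 0], "fingers": 50},
  {"xyz": [-45, 0, 0], "dr": [0, 0, 0], "fingers": 50},
  {"xyz": [-10, -40, 0], "dr": [0, 0, 0], "fingers": 50},
])

```text
time: 33.08
position: [0.6028, -0.0974, 0.3017]
ee_rot: [-0.472, 0.527, 0.468, 0.53]
contact_force: [0.6, -0.1, -0.0]
opening: 0.0498
```

move_arm([
  {"xyz": [0, -35, 0], "dr": [0, 0, 0], "fingers": 50},
  {"xyz": [0, 0, 0], "dr": [0, 0, 0], "fingers": 50},
  {"xyz": [0, 0, 0], "dr": [0, 0, 0], "fingers": 50},
  {"xyz": [0, 0, 0], "dr": [0, 0, 0], "fingers": 50},
  {"xyz": [0, 0, 0], "dr": [0, 0, 0], "fingers": 50},
])

```text
time: 33.7
position: [0.637, -0.1014, 0.2963]
ee_rot: [-0.47, 0.528, 0.469, 0.529]
contact_force: [-0.2, 0.5, 0.4]
opening: 0.0501
```

```bash
python3 - <<'E'
from h import *
shot('e1'); im,pose=load('e1'); pf=lambda P:wproj(P,pose)
rs=fit(gradmag(im),lambda v:car_model(v[0]/1000,v[1]/1000,v[2],.055),[1,.3,.0,0,.8],pf,[[565+dx,-93+dy,a] for dx in(-3,3) for dy in (-3,3) for a in np.arange(-180,-160,4)])
v=rs[0].x; print('car',v)
kk=fit(gradmag(im),lambda w:kn_model(w[0]/1000,w[1]/1000,w[2],.117),[1,.3,1,0],pf,[[v[0]+dx,v[1]+dy,a] for dx in(-2,2) for dy in (-2,2) for a in (-15,-10,-5,0,5)])
w=kk[0].x; print('knob',w)
c=pf([[v[0]/1e3,v[1]/1e3,.1]])[0].astype(int); l,t=max(c[0]-90,0),max(c[1]-80,0)
overlay(im,car_model(v[0]/1000,v[1]/1000,v[2],.055)+kn_model(w[0]/1000,w[1]/1000,w[2],.117),pf,(l,t,l+180,t+150),4,'e1o.png')
sc=imaging.capture('scene')
overlay(sc,[*car_model(.5657,-.0928,-171.7,.055)[:2],*kn_model(.5657,-.0928,w[2],.117)[:3]],lambda P:proj('scene',P),(265,150,395,270),5,'e1s.png')
overlay(sc,[],pf,(265,150,395,270),5,'e1r.png'); save('e1full.png',sc)
E
```

```text
t 33.7 pos [ 0.637  -0.1014  0.2963] after [ 0.6371 -0.1014  0.2963] yaw 83.24 F [-0.2  0.5  0.4] op 0.0501 q [-0.16  0.37  0.38  1.58 -0.   -0.04]
car [ 564.06239677  -90.97216672 -168.53998496]
knob [565.74251571 -93.17902321  -1.05902873]
```

View pics/e1o.png

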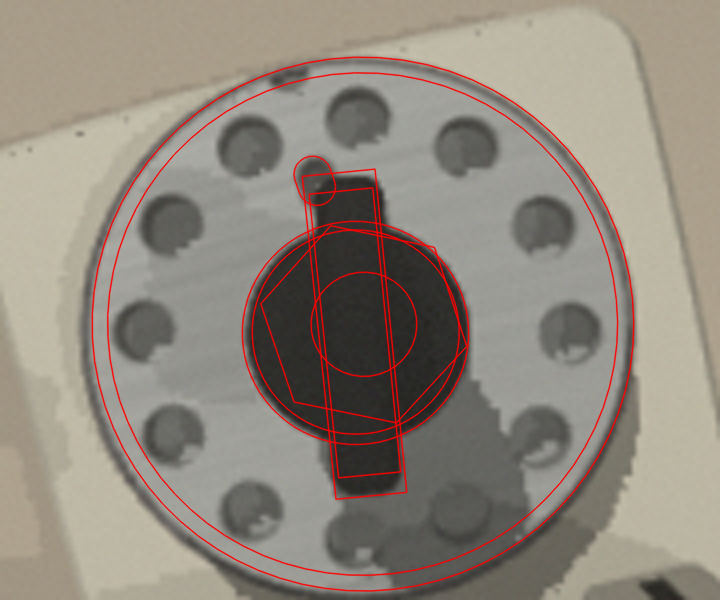

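View pics/e1s.png

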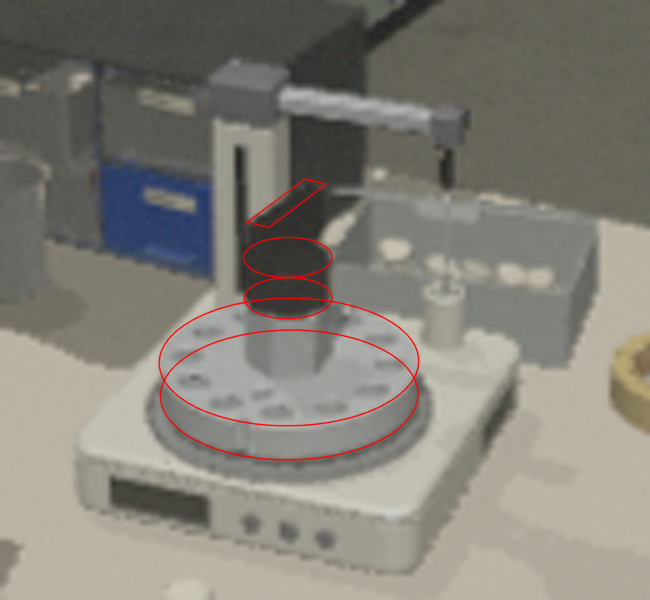

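View pics/e1r.png

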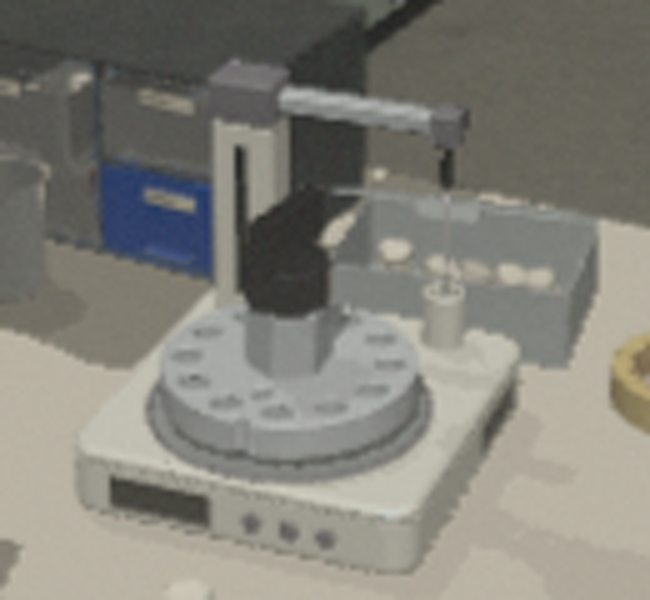

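View pics/e1full.png

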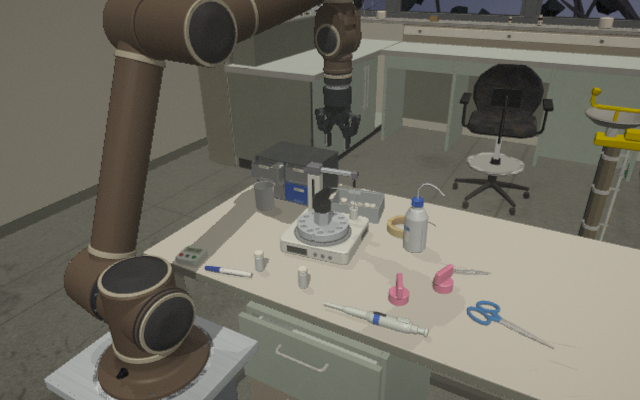

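```bash
python3 -c "
from h import *
print(robot.sign_off())"
```

```text
the job is handed in; nothing more can be done
None
```

The job is finished and handed in at about 34 s on the robot clock. The carousel is on the flange, the knob is on the square end, and the spindle is at its home stop. The gripper is clear and touching nothing.

**Carousel:** I gripped it by the hub and lowered it over the spindle in small steps. It met firm contact at seating height, with under 10 N net upward reading on the tool, and did not move when released. A later wrist picture shows the pin inside the slot. In the scene picture the outline drawn at flange height matches to about a pixel.

**Knob:** I used the black one, not the pink look-alikes. It went down with no contact on the way and stopped at the height expected for sitting on the hub. The scene picture agrees.

**Turning:** I turned it clockwise until the carousel stopped at about -172°. The home direction I measured from the housing is about -171.7°. The torque then rose from about 0.15 to 0.63 N m with almost no further carousel movement (at most 0.5°), so I eased off and released.

**Bystanders:** the wash bottle, the beaker and both vials stand where they were in the last picture.

**One check disagreed:** the last automatic carousel fit from the wrist picture gave -168.5°. Its outline is visibly off because it locked onto the disc's side edge. The rim notch in that same picture lines up with the sampler's front to within about 1.5°, about the slot's play on the pin. I trusted that and the torque rise instead.

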